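Stand the pine blocks on end in the rack by way of the tilted rest

TASK

Stand both loose pine blocks on end, upright and square in the two free bays of the block rack, one in each, so that all four blocks make a neat row. The block that leans in the tilted rest goes first; then lay the block that lies flat on the bench into the freed rest with its low end at the stop, let go of it there, take it anew by its upper end and stand it in the rack as well. Leave the two blocks already in the rack, the tin, the tape measure and the spray can where they are.

Things in the scene. Friction and masses are not known exactly. Their poses are not given: they have to be found in the camera images.
- block_leaning: plain pine block 60 x 150 x 45 mm, 0.14 to 0.28 kg. Origin at the centre of one 60 x 150 face; x along the width (60), y along the length (150, alike at both ends), z through the thickness (z = 0 to 45 mm). At the start it leans at 45 degrees in the rest, z = 0 face on the trough, y up the slope.
- block_lying: plain pine block 60 x 150 x 45 mm, 0.14 to 0.28 kg. Origin at the centre of one 60 x 150 face; x along the width (60), y along the length (150, alike at both ends), z through the thickness (z = 0 to 45 mm). At the start it lies flat on the bench near the robot on its z = 0 face, yaw varying.
- block_leaning_mid (a point): centre of the block that leans at the start (its centre: 22.5 mm from the body origin along the block's z)
- block_lying_mid (a point): centre of the block that lies at the start (its centre: 22.5 mm from the body origin along the block's z)
- tilted_rest: fixed tilted rest on a plywood foot 90 x 165 mm, origin on the bench, z up: a steel trough at 45 degrees to the level that rises toward this frame's +y (slope direction 0, 0.707, 0.707; floor normal 0, -0.707, 0.707), roughly across in front of the robot. A 60 mm wide block lies lengthwise in it, low end against the foot stop. Rest and rack may change sides.
- rest_stop (a point): where the middle of the trough floor meets the foot stop: x = 0, y = -75, z = 30 mm in the rest's frame. The stop stands 40 mm along the floor normal. Two side cheeks 16 mm high and 3 mm thick, 68 mm apart, guard only the lowest 50 mm of the floor. Friction can hold a block on the slope wherever it is let go.
- rest_top (a point): middle of the upper edge of the trough floor, 105 mm up the slope from the stop, 104 mm above the bench; the trough is 74 mm wide. A seated block stands out 45 mm beyond it.
- rest_seat (a point): where the centre of a block lies when it is seated in the tilted rest against the stop (x = 0, y = -37.9, z = 98.9 mm in the rest's frame); its upper end is 75 mm farther up the slope.
- rack: fixed rack, plywood board 86 (x) x 250 (y) x 12 mm, four bays along y, centres y = -90, -30, 30, 90 mm. Steel dividers 60 mm deep, tops 85 mm above the bench, leave bays 57 mm wide (54 at the mouth); lips front and back, 70 mm apart, 8 mm above the board. Origin on the bench under the centre, z up. A standing block has its 60 mm width along x, 45 mm thickness along y.
- pad_1_mid (a point): middle of the top of a thin black rubber foot pad 50 (x) x 40 (y) x 2 mm fixed in the middle of one free bay of the rack, 14 mm above the bench. A block stands on it; its centre is then 89 mm above the bench.
- pad_2_mid (a point): the like point of the like foot pad in the other free bay
- block_rack_a_mid (a point): centre of a block that already stands on end in a bay without pad (60 x 45 mm footprint, top 162 mm above the bench); to be left alone
- block_rack_b_mid (a point): centre of the other block that already stands in the rack, as above
- tin: food tin 86 mm across, 40 mm high, standing near the front; origin at the centre of its underside; to be left alone
- tape_measure_1: tape measure 37 x 85 x 60 mm high near the front; origin under its centre; to be left alone
- spray_can: spray can 68 mm across, 185 mm high, standing behind the gap between rack and rest; origin at the centre of its underside; to be left alone
Not all that is in view belongs to the job. Leave any blue or pink look-alike of the block_lying alone.

How it is judged:
By the outcome, as a careful person would: the job done as asked, in the order asked, and still so for the second after the job is handed in, with the robot touching nothing.
It also fails if it takes over 72 s, if anything falls off the work surface, if the arm or the gripper's body presses on something with over 40 N, if the wrist force passes 120 N, or if a joint passes its speed limit or range.

ROBOT

A 6-joint arm with a two-finger parallel gripper is mounted at the origin on a cart in front of the work surface, level with it; the furniture and walls round the work are solid. World frame = base frame: x ahead of the robot, y to its left, z up, the work surface at z = 0. Lengths are in m, angles in degrees, forces in N, time in s.
With the tool pointing down it reaches from about 0.3 to 0.75 m from the base axis. Payload 8.5 kg.
Tool frame: the origin (TCP) lies at the very end of the fingers, on their centre line; the grasp point (between the pads) lies 19 mm behind it (env.tcp_to_grasp is the distance from the TCP to the grasp point, in m); z points along the fingers, y is the line along which they close (so a half turn about z gives the same grasp; the last joint's range is limited). The gripper opens to 85 mm and grips with 20 to 120 N. Pads are 22 mm wide; open, the fingers measure 114 mm over their backs; the gripper's body (76 mm by 85 mm) begins 54 mm behind the grasp point. The pads swing forward as they close: fully open they stand 13 mm farther back than shut.
Start: joints at [54.357, 21.807, 74.336, -0, 83.858, -12.336], TCP at [0.218, 0.505, 0.231] pointing down, gripper open.
Joint ranges: [-178.18, 178.18], [-50.72, 133.34], [12.68, 142.11], [-81.47, 261.47], [9.98, 163.14], [-165.26, 165.26]. Speed limits (degrees/s): [136.94, 136.94, 180, 180, 180, 180].

INTERFACE

Orientations are given as a 3x3 rotation matrix whose columns are the frame's x, y, z axes.
In Python, from rig import status, get_image, env gives the robot as it stands.
- The arm moves only by the shell command python3 -m handwheel 'ROWS' [FORCE]. ROWS is text: rows parted by semicolons, each of 7 numbers parted by spaces: the shift along the world's x, y, z in cm, then the turn, a rotation vector about the world's x, y, z in degrees, then the opening, from 0 (shut) to 1 (fully open). In form: dx dy dz wx wy wz gripper; .... A call has 1 to 8 rows; each row is the pose to reach, as a shift and turn from the pose commanded when the call began; what a row does not reach only later rows make up. A row lasts 1/12 s, in which the tool goes at most 41.7 mm and 7.16 degrees, less where a joint would pass 70% of its speed; a pose out of reach is approached as far as the arm can. A call with a gripper value outside its range is refused whole. The fingers move at their own pace and stop on an object; FORCE is the grip in N (left out, the last holds). Time passes only in rows, so rows that repeat a pose let the fingers close. It gives the time, the measured TCP pose, the force, the opening and the grip force at its end, in the units of the state.
- status.observe(): the state, without advancing time (a new reading comes with each control period).
- get_image(name): name is "scene" or "top"; returns a dict with "color" (384x512x3 uint8, red, green, blue), "vertical_fov" (degrees; the focal length in pixels is half the picture's height over the tangent of half this angle, whatever the lens; pixels are square), "cx", "cy" (the principal point, pixels), "xyz" and "orientation" of the camera in the world. Camera axes: x right, y down, z forward; pixel columns grow to the right and rows downward; lengths in m; the calibration is good to about 2 mm. A picture is of the moment at which its call begins. There is no depth.
- env.close_job(): hands the job in; it is judged then, once.
The state is a dict: "time_s": time; "q": joint angles; "qvel": joint speeds; "joint_efforts": joint torques, N m; "position": TCP position; "tool_rot": TCP orientation; "ft_force": force on the tool from outside, world axes, zero at the start; "wrist_torque": the same for the moment, N m; "grip_width": finger opening in m; "gripper_force": force on a finger pad.
Only numpy, scipy, OpenCV 4.12 (cv2) and the standard library are available. Lean on these libraries where they do the work, as an engineer would, in place of code of your own. Each camera call takes 0.05 s, during which the arm holds its last target. There are 200 camera calls.

## Working session

There is one attempt and no reset: what is moved stays moved. The work goes in short steps, Python scripts to look and compute and a shell command to move; the robot and the scene stay as the last step left them, time stands still between calls to the robot, and variables do not carry over. Pictures are saved under pics/ and viewed, at most 10 in all, crops included, and the job is handed in when it is done.

```bash
mkdir -p pics; ls
python3 - <<'E'
from rig import status,get_image,env
import cv2,numpy as np
s=status.observe();print(s)
for n in("scene","top"):
    g=get_image(n);cv2.imwrite(f"pics/{n}0.png",cv2.resize(g["color"][:,:,::-1],(768,576),interpolation=cv2.INTER_CUBIC))
    cv2.imwrite(f"raw_{n}0.png",g["color"][:,:,::-1])
    print(n,{k:v for k,v in g.items() if k!="color"})
E
```

```text
pics
{'time_s': 0.0, 'q': array([ 5.43572681e+01,  2.18403184e+01,  7.43869222e+01, -1.98962239e-03,
        8.38584837e+01, -1.23348631e+01]), 'qvel': array([-0.01011772,  0.01480539,  0.02059948,  0.09169962,  0.01059795,
       -0.00116911]), 'joint_efforts': array([-3.28105425e-04, -4.48457694e+01, -2.31277317e+01, -2.09498030e-04,
        4.76677262e-03,  1.39490648e-06]), 'position': array([0.21743564, 0.50485497, 0.23070532]), 'tool_rot': array([[-9.18393409e-01,  3.95667579e-01, -8.43803894e-04],
       [ 3.95668376e-01,  9.18392622e-01, -1.23600668e-03],
       [ 2.85895500e-04, -1.46900690e-03, -9.99998880e-01]]), 'ft_force': array([-0.20240394,  0.28236472, -0.40699229]), 'wrist_torque': array([-0.04561666,  0.00655267, -0.01379782]), 'gripper_force': 0.0, 'grip_width': 0.0849653371919873}
scene {'vertical_fov': 56.54231067478687, 'cx': 257.3424363496922, 'cy': 186.98772979883492, 'xyz': array([-0.32880389, -0.80041464,  0.66836001]), 'orientation': array([[ 0.60615318, -0.34922299,  0.71457793],
       [-0.79511813, -0.28766979,  0.53388505],
       [ 0.01911755, -0.89178999, -0.45204549]])}
top {'vertical_fov': 56.38240512945196, 'cx': 258.9796847167817, 'cy': 189.06189296782958, 'xyz': array([ 0.41199132, -0.09635999,  1.17286187]), 'orientation': array([[ 2.87724069e-03, -9.84165524e-01,  1.77228504e-01],
       [-9.99915173e-01, -5.80098505e-04,  1.30119232e-02],
       [-1.27030762e-02, -1.77250909e-01, -9.84083709e-01]])}
```

View pics/scene0.png

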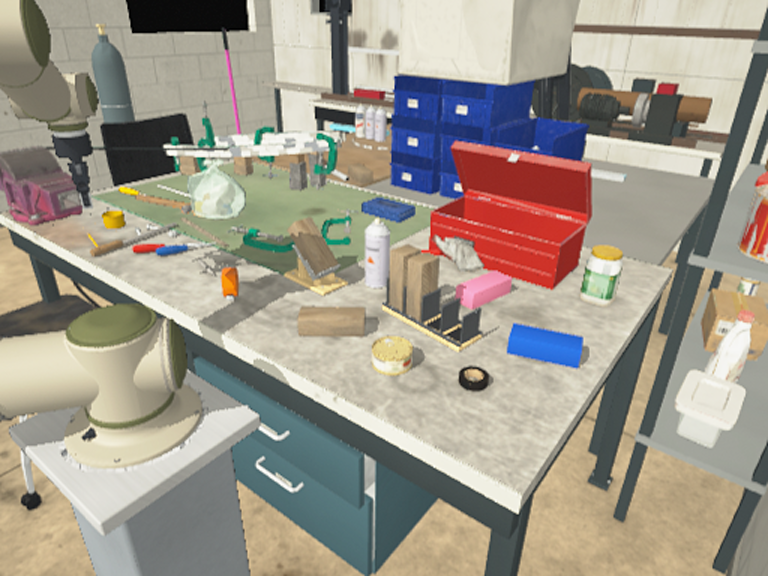

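View pics/top0.png

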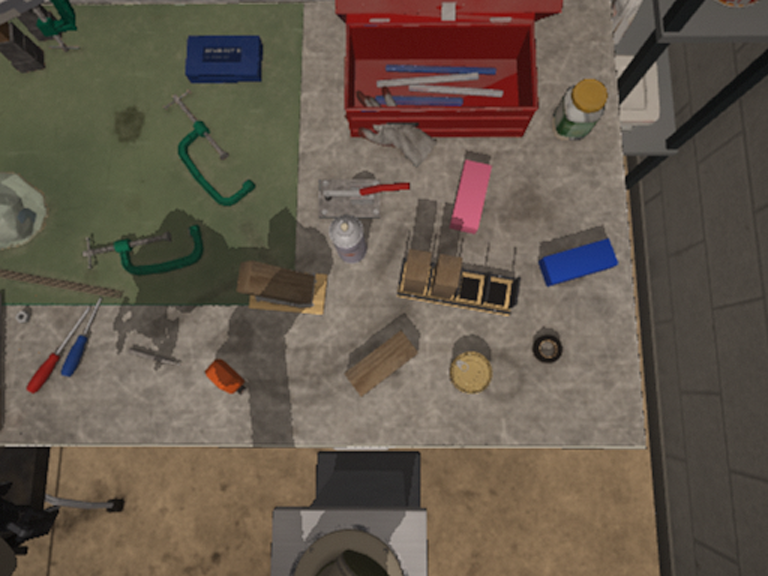

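The top view shows the leaning block in its rest at (277,283), the lying pine block at (383,362), the rack at (460,280) with its free bays on the right at (470,289) and (498,293), the tin at (470,370), the tape at (225,377) and the can at (348,237). The candidates for block_lying are the pine block at (383,362), the pink one at (472,192) and the blue one at (578,262). Only the pine one fits. Next come enlarged crops to confirm it and measure.

Run:
```python
import cv2
def crop(src,dst,x0,y0,w,h,k):
    im=cv2.imread(src)[y0:y0+h,x0:x0+w]
    im=cv2.resize(im,None,fx=k,fy=k,interpolation=cv2.INTER_CUBIC)
    for i in range(0,w,20): cv2.line(im,(i*k,0),(i*k,6),(0,0,255),1);cv2.putText(im,str(x0+i),(i*k+1,16),0,.35,(0,0,255))
    for i in range(0,h,20): cv2.line(im,(0,i*k),(6,i*k),(0,0,255),1);cv2.putText(im,str(y0+i),(7,i*k+4),0,.35,(0,0,255))
    cv2.imwrite(dst,im)
crop("raw_top0.png","pics/c1.png",150,150,200,120,4)
crop("raw_scene0.png","pics/c2.png",180,140,160,110,5)
```

```text
(no output)
```

View pics/c1.png

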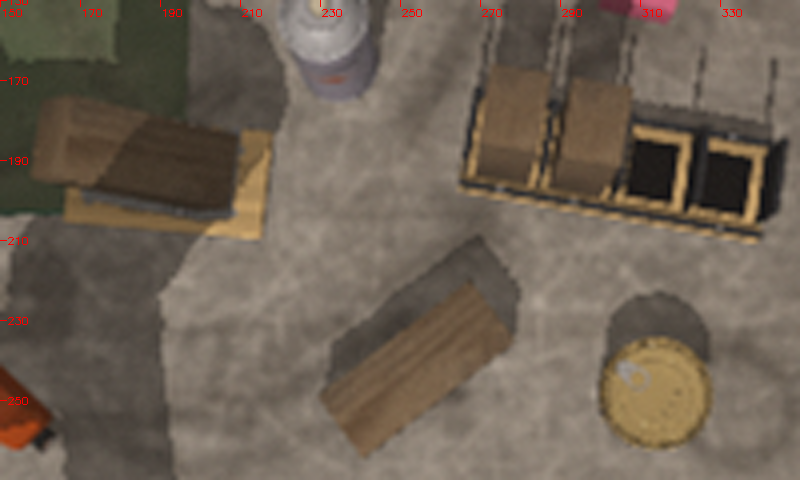

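View pics/c2.png

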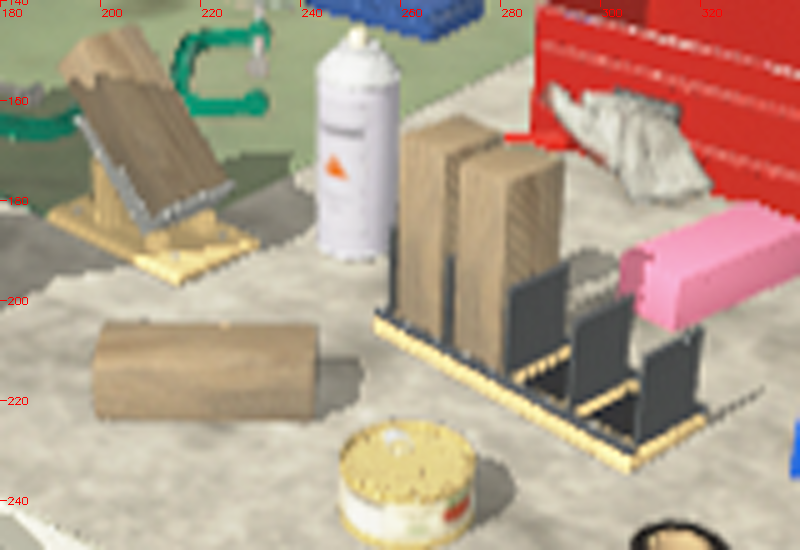

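The crops confirm block_lying as the pine block at top raw (253,242). The rack's free bays have black pads at raw (313,192) and (332,196). The rest's foot corners are at raw (215,209) and (217,182). Next I fit the poses.

```bash
cat > h.py <<'E'
import numpy as np,cv2
from scipy.optimize import least_squares
CAM={"scene":dict(v=56.54231067478687,c=(257.3424,186.9877),p=[-0.32880389,-0.80041464,0.66836001],R=[[0.60615318,-0.34922299,0.71457793],[-0.79511813,-0.28766979,0.53388505],[0.01911755,-0.89178999,-0.45204549]]),
"top":dict(v=56.38240512945196,c=(258.9797,189.0619),p=[0.41199132,-0.09635999,1.17286187],R=[[2.87724069e-03,-9.84165524e-01,1.77228504e-01],[-9.99915173e-01,-5.80098505e-04,1.30119232e-02],[-1.27030762e-02,-1.77250909e-01,-9.84083709e-01]])}
def proj(n,P):
    c=CAM[n];P=np.atleast_2d(P);q=(P-np.array(c["p"]))@np.array(c["R"])
    f=192/np.tan(np.radians(c["v"]/2));return q[:,:2]/q[:,2:]*f+c["c"]
def W(pose,L):
    x,y,a=pose;L=np.atleast_2d(L)/1000.;c,s=np.cos(a),np.sin(a)
    return np.c_[x+c*L[:,0]-s*L[:,1],y+s*L[:,0]+c*L[:,1],L[:,2]]
T=lambda x,y:("top",((x+.5)/4-.5+150,(y+.5)/4-.5+150))
S=lambda x,y:("scene",((x+.5)/5-.5+180,(y+.5)/5-.5+140))
def fit(obs,x0):
    def r(p): return np.concatenate([proj(n,W(p,l))[0]-uv for l,(n,uv) in obs])
    s=least_squares(r,x0,loss="soft_l1",f_scale=.7);return s.x,r(s.x).reshape(-1,2)
def boxlines(a,b):
    from itertools import product
    v=[np.array(t) for t in product(*zip(a,b))]
    return [(p,q) for i,p in enumerate(v) for q in v[i+1:] if (p!=q).sum()==1]
E
cat > fit0.py <<'E'
from h import *
import json
rack=[((-43,125,12),T(462,190)),((-43,-125,12),T(762,238)),((25,-10,14),T(636,138)),((25,-50,14),T(690,146)),((-25,-50,14),T(681,206)),((-25,-10,14),T(626,197)),((25,-70,14),T(708,150)),((25,-110,14),T(760,156)),((-25,-110,14),T(750,220)),((-25,-70,14),T(697,213)),
((-43,125,12),S(375,314)),((-43,-125,12),S(630,456)),((43,-125,12),S(706,408)),((-30,-120,85),S(640,362)),((30,-120,85),S(703,328)),((-30,-60,85),S(573,322)),((30,-60,85),S(634,296)),((-30,0,85),S(508,292)),((30,0,85),S(568,264))]
ly=[((30,75,45),T(467,283)),((-30,75,45),T(513,342)),((-30,-75,45),T(363,456)),((30,-75,45),T(320,393)),
((-30,-75,0),S(97,418)),((-30,75,0),S(316,419)),((30,-75,45),S(104,322)),((30,75,45),S(318,323))]
t=8
rest=[((-45,-82.5,t),T(260,238)),((45,-82.5,t),T(270,130)),((-45,82.5,t),T(63,217)),
((-45,-82.5,t),S(178,275)),((45,-82.5,t),S(259,240)),((-45,82.5,t),S(47,213)),((30,-.8,167.9),S(140,27)),((-30,-.8,167.9),S(82,75))]
out={}
for n,o,x0 in(("rack",rack,(.5,-.2,-.1)),("lying",ly,(.33,-.1,-2.49)),("rest",rest,(.5,.15,0))):
    if n=="lying": x0=(.33,-.1,np.radians(-53-90))
    p,r=fit(o,x0);out[n]=list(p);print(n,p[:2].round(4),np.degrees(p[2]).round(1));print(r.round(1).tolist())
json.dump(out,open("pose.json","w"))
im={n:cv2.imread(f"raw_{n}0.png") for n in CAM}
def draw(p,segs,col):
    for n in im:
        k=6
        for a,b in segs: L.append((n,proj(n,W(p,[a,b])),col))
L=[]
draw(out["lying"],boxlines((-30,-75,0),(30,75,45)),(0,0,255))
for y in(-90,-30,30,90): draw(out["rack"],boxlines((-30,y-22.5,14),(30,y+22.5,164)) if y>0 else boxlines((-25,y-20,14),(25,y+20,14)),(0,0,255))
draw(out["rack"],boxlines((-43,-125,0),(43,125,12)),(255,0,0))
for y in(-120,-60,0): draw(out["rack"],boxlines((-30,y,12),(30,y,85)),(0,255,0))
draw(out["rest"],boxlines((-45,-82.5,0),(45,82.5,t)),(255,0,0))
M=np.array([[1,0,0],[0,.7071,-.7071],[0,.7071,.7071]]);o=np.array([0,-75,30])
draw(out["rest"],[(M@a+o,M@b+o) for a,b in boxlines((-30,0,0),(30,150,45))],(0,0,255))
rows=[]
for n,(x0,y0,w,h) in(("top",(150,150,200,95)),("scene",(180,140,160,100))):
    k=4 if n=="top" else 5
    c=cv2.resize(im[n][y0:y0+h,x0:x0+w],None,fx=k,fy=k,interpolation=cv2.INTER_CUBIC) 
    if n=="top": c=cv2.resize(c[:300],(800,300)) if 0 else c
    for m,s,col in L:
        if m==n:
            s=((s-(x0,y0)+.5)*k-.5).round().astype(int);cv2.line(c,tuple(map(int,s[0])),tuple(map(int,s[1])),col,1,cv2.LINE_AA)
    cv2.imwrite(f"ov_{n}.png",c);rows.append(cv2.resize(c,(600 if n=="top" else 480,0 or (285 if n=="top" else 300)),interpolation=cv2.INTER_AREA))
c=np.zeros((590,800,3),np.uint8);c[:285,:600]=rows[0];c[288:588,:480]=rows[1];cv2.imwrite("pics/ov1.png",c)
E
python3 fit0.py
```

```text
rack [ 0.6141 -0.2296] -10.3
[[-0.7, 0.0], [0.0, 1.7], [-0.1, 0.1], [-1.6, 0.3], [-1.7, 0.1], [-0.0, 0.2], [-0.0, 0.4], [-0.9, 1.0], [-0.6, -0.1], [0.4, -0.6], [-0.2, 1.0], [-0.1, 1.3], [1.3, 1.6], [1.2, -1.0], [0.4, -0.3], [0.7, -0.1], [0.4, -0.5], [0.7, -0.7], [0.6, -0.3]]
lying [ 0.4685 -0.0475] -130.2
[[4.4, 2.7], [-21.6, -24.3], [-15.4, -16.2], [9.9, 12.3], [0.6, -10.2], [-2.1, -14.3], [-0.2, 6.6], [0.5, 2.4]]
rest [0.6069 0.1436] -4.8
[[-0.3, -0.1], [0.2, 0.1], [-0.8, 1.0], [-0.2, 0.4], [0.2, -0.1], [-0.5, -0.2], [6.4, 1.3], [6.3, -4.4]]
```

```bash
sed -i 's/^ly=.*/ly=[((-30,75,45),T(467,283)),((30,75,45),T(513,342)),((30,-75,45),T(363,456)),((-30,-75,45),T(320,393)),/; s/^((-30,-75,0),S(97,418)).*/((30,-75,0),S(97,418)),((30,75,0),S(316,419)),((-30,-75,45),S(104,322)),((-30,75,45),S(318,323))]/; s/,((30,-.8,167.9),S(140,27)),((-30,-.8,167.9),S(82,75))\]/]/' fit0.py; python3 fit0.py
```

```text
rack [ 0.6141 -0.2296] -10.3
[[-0.7, 0.0], [0.0, 1.7], [-0.1, 0.1], [-1.6, 0.3], [-1.7, 0.1], [-0.0, 0.2], [-0.0, 0.4], [-0.9, 1.0], [-0.6, -0.1], [0.4, -0.6], [-0.2, 1.0], [-0.1, 1.3], [1.3, 1.6], [1.2, -1.0], [0.4, -0.3], [0.7, -0.1], [0.4, -0.5], [0.7, -0.7], [0.6, -0.3]]
lying [ 0.4493 -0.0653] -142.7
[[0.5, -1.2], [0.7, -0.7], [-0.3, 0.4], [-1.0, 0.5], [-0.2, 0.3], [-0.2, 0.8], [0.2, -0.6], [0.0, -0.1]]
rest [0.608  0.1427] -5.4
[[-0.2, -0.2], [0.5, -0.0], [-0.6, 0.3], [-0.0, 0.4], [0.5, -0.0], [-0.1, -0.3]]
```

View pics/ov1.png

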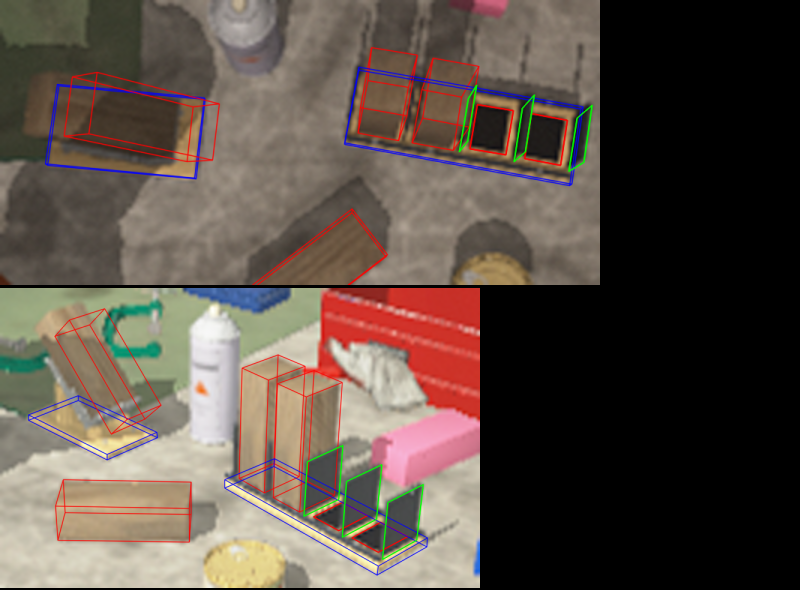

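The overlay fits the lying block and nearly fits the rack. The rest's block sits about 30 mm farther left than its foot corners imply, so the foot isn't centred on the origin. I enlarge the rest and rack to fit them directly.

Run:
```python
import cv2,numpy as np
def crop(src,x0,y0,w,h,k):
    im=cv2.imread(src)[y0:y0+h,x0:x0+w]
    im=cv2.resize(im,None,fx=k,fy=k,interpolation=cv2.INTER_CUBIC);im=cv2.convertScaleAbs(im,alpha=1.5,beta=10)
    for i in range(0,w,10): cv2.line(im,(i*k,0),(i*k,5),(0,0,255),1);cv2.putText(im,str(x0+i),(i*k+1,14),0,.33,(0,0,255))
    for i in range(0,h,10): cv2.line(im,(0,i*k),(5,i*k),(0,0,255),1);cv2.putText(im,str(y0+i),(7,i*k+4),0,.33,(0,0,255))
    return im
c=np.zeros((600,800,3),np.uint8)
a=crop("raw_scene0.png",186,142,50,58,8);c[:a.shape[0],:a.shape[1]]=a     #400x464
b=crop("raw_top0.png",154,170,66,42,6);c[:b.shape[0],402:402+b.shape[1]]=b   #396x252
d=crop("raw_top0.png",260,160,90,52,4);c[260:260+208,402:762]=d
cv2.imwrite("pics/c3.png",c)
```

```text
(no output)
```

View pics/c3.png

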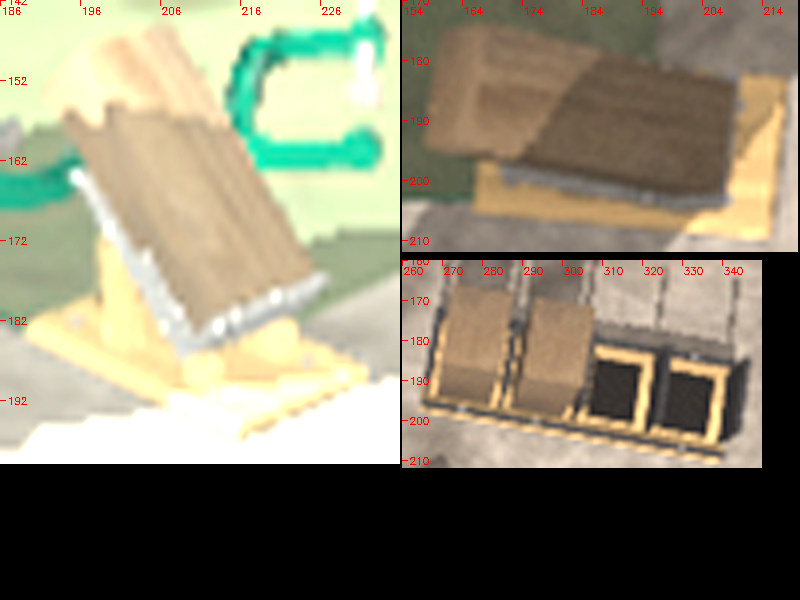

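```bash
cat > fit1.py <<'E'
from h import *
import json
A=lambda x,y:("scene",((x+.5)/8-.5+186,(y+.5)/8-.5+142))
B=lambda x,y:("top",((x-402+.5)/6-.5+154,(y+.5)/6-.5+170))
rest=[((-37,-.75,104),A(72,176)),((-37,-.75,104),B(500,172)),((37,-103.3,58.3),A(327,277)),((-37,-103.3,58.3),A(193,342)),((37,-103.3,58.3),B(738,82)),((-37,-103.3,58.3),B(725,206)),((30,31,136),B(442,28)),((-30,31,136),B(428,150)),((30,-.8,167.9),A(165,27))]
p,r=fit(rest,(.6,.17,-.1));print("rest",p[:2].round(4),np.degrees(p[2]).round(2));print(r.round(1).tolist())
M=np.array([[1,0,0],[0,.7071,-.7071],[0,.7071,.7071]]);o=np.array([0,-75,30])
P=lambda x,u,n:M@np.array([x,u,n])+o
for k,c in dict(n45uL=P(-30,150,45),n45uR=P(30,150,45),n0uL=P(-30,150,0),n0uR=P(30,150,0),n45lL=P(-30,0,45),n45lR=P(30,0,45)).items():
    a=(proj("scene",W(p,c))[0]-(186,142)+.5)*8; b=(proj("top",W(p,c))[0]-(154,170)+.5)*6+(402,0);print(k,a.round(),b.round())
# foot offset
q=[np.array(t) for t in [(-45,-82.5,8),(45,-82.5,8),(-45,82.5,8)]]
for d in(-20,-25,-30,-35):print(d,[((proj("top",W(p,c+(0,d,0)))[0]-(154,170)+.5)*6+(402,0)).round().tolist() for c in q])
D=lambda x,y:("top",((x-402+.5)/4-.5+260,(y-260+.5)/4-.5+160))
S=lambda x,y:("scene",((x+.5)/5-.5+180,(y+.5)/5-.5+140))
rack=[((-43,125,12),D(427,405)),((-43,-125,12),D(722,455)),((30,112.5,164),D(451,288)),((30,67.5,164),D(507,292)),((30,52.5,164),D(533,295)),((30,7.5,164),D(592,303)),((-30,67.5,164),D(497,372)),((-30,7.5,164),D(582,388)),((25,-10,14),D(597,358)),((25,-50,14),D(642,367)),((-25,-50,14),D(633,420)),((25,-110,14),D(713,378)),((-25,-110,14),D(704,437)),
((-43,125,12),S(375,314)),((-43,-125,12),S(630,456)),((43,-125,12),S(706,408)),((-30,-120,85),S(640,362)),((30,-120,85),S(703,328)),((-30,-60,85),S(573,322)),((30,-60,85),S(634,296)),((-30,0,85),S(508,292)),((30,0,85),S(568,264)),((-30,52.5,164),S(460,157)),((-30,7.5,164),S(508,178)),((30,7.5,164),S(563,155))]
pr,r=fit(rack,(.6,-.2,-.2));print("rack",pr[:2].round(4),np.degrees(pr[2]).round(2));print(r.round(1).tolist())
J=json.load(open("pose.json"));J["rest"]=list(p);J["rack"]=list(pr);json.dump(J,open("pose.json","w"))
E
python3 fit1.py
```

```text
rest [0.6085 0.1824] -6.79
[[0.3, -0.4], [0.4, 1.4], [-0.3, -0.1], [2.1, -2.7], [-0.0, -0.5], [-1.3, 1.8], [0.5, 0.4], [-0.6, -0.1], [1.2, -0.8]]
n45uL [79. 50.] [471. 147.]
n45uR [175.  21.] [492.  24.]
n0uL [44. 93.] [424. 150.]
n0uR [139.  64.] [445.  31.]
n45lL [226. 313.] [725. 204.]
n45lR [319. 276.] [742.  92.]
-20 [[729.0, 243.0], [753.0, 83.0], [432.0, 208.0]]
-25 [[738.0, 245.0], [761.0, 84.0], [441.0, 209.0]]
-30 [[747.0, 246.0], [770.0, 85.0], [450.0, 210.0]]
-35 [[756.0, 247.0], [779.0, 86.0], [459.0, 211.0]]
rack [ 0.6156 -0.226 ] -9.87
[[-2.5, 1.1], [-0.5, 1.7], [0.1, -1.6], [1.4, -0.0], [0.0, 0.1], [0.7, 0.7], [0.5, 0.1], [0.1, -0.3], [-1.0, -0.4], [-0.2, -0.6], [-0.2, 1.0], [0.2, -0.2], [0.3, -0.1], [-0.8, 0.7], [-0.5, 0.7], [0.6, 1.0], [0.7, -1.6], [-0.2, -0.9], [0.2, -0.6], [-0.3, -1.0], [0.2, -1.1], [-0.1, -0.8], [-0.1, 0.1], [-0.3, 0.1], [0.8, -0.0]]
```

```bash
sed -i 's/,164)/,162)/g' fit1.py
cat >> fit1.py <<'E'
T=lambda x,y:("top",((x+.5)/4-.5+150,(y+.5)/4-.5+150))
foot=[((-45,-82.5,8),B(770,237)),((45,-82.5,8),B(785,79)),((-45,82.5,8),B(475,210)),((-45,-82.5,8),S(178,275)),((45,-82.5,8),S(259,240)),((-45,82.5,8),S(47,213))]
rest=[o for i,o in enumerate(rest) if i not in(3,5)]+[((-30,106.066/1-106.8-0,167.9),A(83,52))]
def res(v):
    return np.concatenate([proj(n,W(v[:3],l))[0]-uv for l,(n,uv) in rest]+[proj(n,W(v[:3],np.array(l)+(0,v[3],0)))[0]-uv for l,(n,uv) in foot])
s=least_squares(res,list(p)+[-30],x_scale=[.01,.01,.1,10],loss="soft_l1",f_scale=.7);v=s.x
print("rest2",v[:2].round(4),np.degrees(v[2]).round(2),v[3]);print(res(v).reshape(-1,2).round(1).tolist())
J["rest"]=list(v[:3]);json.dump(J,open("pose.json","w"))
for n,l in(("stop",(0,-75,30)),("seat",(0,-37.9,98.9)),("upper_end",(0,15.1,151.9))):print(n,W(v[:3],l)[0].round(4))
for y in(-90,-30):print("pad",W(pr,(0,y,14))[0].round(4))
E
python3 fit1.py | grep -v '^-\|^n'
```

```text
rest [0.6085 0.1824] -6.79
[[0.3, -0.4], [0.4, 1.4], [-0.3, -0.1], [2.1, -2.7], [-0.0, -0.5], [-1.3, 1.8], [0.5, 0.4], [-0.6, -0.1], [1.2, -0.8]]
rack [ 0.6159 -0.226 ] -10.0
[[-2.5, 0.9], [-0.5, 1.7], [0.1, -1.6], [1.4, -0.0], [-0.0, 0.1], [0.6, 0.7], [0.5, 0.1], [-0.1, -0.4], [-1.0, -0.5], [-0.2, -0.6], [-0.2, 1.0], [0.2, -0.2], [0.3, -0.1], [-0.7, 0.6], [-0.6, 0.6], [0.6, 1.0], [0.7, -1.7], [-0.2, -0.9], [0.2, -0.6], [-0.2, -1.1], [0.2, -1.2], [-0.0, -0.8], [-0.1, 0.6], [-0.3, 0.6], [0.8, 0.5]]
rest2 [0.6097 0.1827] -5.32 -41.350408631416556
[[0.6, -0.4], [0.6, 1.1], [0.2, -0.5], [-0.3, -1.7], [0.1, 0.3], [-0.5, -0.2], [1.2, -1.0], [-0.3, -0.4], [-0.1, 0.5], [0.6, -0.0], [-0.7, 0.3], [-0.2, 0.7], [0.4, 0.2], [-0.3, -0.1]]
stop [0.6028 0.1081 0.03  ]
seat [0.6062 0.145  0.0989]
upper_end [0.6111 0.1978 0.1519]
pad [ 0.6003 -0.3146  0.014 ]
pad [ 0.6107 -0.2555  0.014 ]
```

```bash
cat >> h.py <<'E'
import json
from scipy.spatial.transform import Rotation as Ro
J=json.load(open("pose.json"))
def rz(a):return np.array([[np.cos(a),-np.sin(a),0],[np.sin(a),np.cos(a),0],[0,0,1]])
def restP(x,u,n):
    k=.5**.5;return W(J["rest"],(x,-75+k*(u-n),30+k*(u+n)))[0]
def restR(zt,flip=1):  # zt in rest frame; closing axis = rest x
    y=np.array([1.,0,0])*flip;z=np.array(zt,float);z/=np.linalg.norm(z)
    return rz(J["rest"][2])@np.c_[np.cross(y,z),y,z]
def downR(a):
    y=np.array([np.cos(a),np.sin(a),0]);z=np.array([0,0,-1.]);return np.c_[np.cross(y,z),y,z]
def plan(P,R):
    from rig import status
    s=status.observe();w=Ro.from_matrix(R@s["tool_rot"].T).as_rotvec(degrees=True)
    d=(np.array(P)-s["position"])*100
    print("t%.2f"%s["time_s"],"go",d.round(2),w.round(1),"| rows>=%.1f"%max(np.linalg.norm(d)/4.17,np.linalg.norm(w)/7.16),"pos",s["position"].round(4),"F",s["ft_force"].round(1),"q",s["q"].round(0),"grip",round(s["grip_width"],4),round(s["gripper_force"],1))
U=[0,-1,-1];N=[0,1,-1]
E
python3 - <<'E'
from h import *
# can: top centre raw top(231.5,~151) z=.185 ; base scene centre
def ray(n,uv,z):
    c=CAM[n];f=192/np.tan(np.radians(c["v"]/2));d=np.array(c["R"])@np.r_[(np.array(uv)-c["c"])/f,1];p=np.array(c["p"]);return (p+d*(z-p[2])/d[2]).round(3)
print("can",ray("top",(231,151),.185),ray("scene",(251,189),0.),"tin",ray("top",(313,247),.04))
print("pre",restP(0,200,22.5),"g",restP(0,101,22.5))
plan(restP(0,200,22.5),restR(U))
E
```

```text
can [ 0.7   -0.003  0.185] [ 0.697 -0.002  0.   ] tin [ 0.433 -0.25   0.04 ]
pre [0.61439499 0.2330353  0.18733126] g [0.6079093  0.16333282 0.11732769]
t0.10 go [ 39.69 -27.19  -4.34] [-41.2 -24.6 -68. ] | rows>=11.6 pos [0.2175 0.5049 0.2308] F [0.4 0.5 0.1] q [ 54.  22.  74.   0.  84. -12.] grip 0.0854 0.0
```

```bash
python3 -m handwheel '3.3 -2.3 2 -3.4 -2 -5.6 1; 6.6 -4.5 3 -6.9 -4.1 -11.3 1; 9.9 -6.8 4 -10.3 -6.1 -17 1; 13.2 -9 5 -13.7 -8.2 -22.7 1; 16.5 -11.3 5 -17.2 -10.2 -28.3 1; 19.8 -13.6 5 -20.6 -12.3 -34 1; 23.2 -15.9 5 -24 -14.3 -39.6 1; 26.5 -18.1 4 -27.5 -16.4 -45.3 1' 40; python3 -c "
from h import *
plan(restP(0,200,22.5),restR(U))"
```

```text
time_s: 0.77
position: [0.4842, 0.323, 0.2729]
tool_rot: [[-0.321, 0.945, 0.07], [0.8, 0.31, -0.514], [-0.507, -0.109, -0.855]]
ft_force: [0.4, 0.8, 0.9]
grip_width: 0.0859
gripper_force: 0.0
t0.77 go [13.02 -9.   -8.56] [-13.6  -7.9 -22.5] | rows>=4.3 pos [0.4842 0.323  0.2729] F [0.4 0.8 0.9] q [ 34.  32.  56. -29. 105.  10.] grip 0.0859 0.0
```

```bash
python3 -m handwheel '3.2 -2.2 -2.1 -3.4 -2 -5.6 1; 6.5 -4.5 -4.2 -6.8 -4 -11.2 1; 9.8 -6.8 -6.4 -10.2 -6 -16.9 1; 13 -9 -8.6 -13.6 -7.9 -22.5 1; 13 -9 -8.6 -13.6 -7.9 -22.5 1; 13 -9 -8.6 -13.6 -7.9 -22.5 1'
python3 - <<'E'
from h import *
plan(restP(0,101,22.5),restR(U))
from rig import get_image
a=[get_image(n)["color"][:,:,::-1] for n in("scene","top")]
c=np.zeros((400,800,3),np.uint8)
c[:,:400]=cv2.resize(a[0][125:205,180:260],(400,400),interpolation=cv2.INTER_CUBIC);c[:,400:]=cv2.resize(a[1][150:230,140:220],(400,400),interpolation=cv2.INTER_CUBIC)
cv2.imwrite("pics/g1.png",c)
E
```

```text
time_s: 1.27
position: [0.614, 0.2315, 0.1806]
tool_rot: [[0.057, 0.996, -0.072], [0.704, -0.091, -0.704], [-0.708, -0.011, -0.706]]
ft_force: [-0.1, -0.9, -0.3]
grip_width: 0.0857
gripper_force: 0.0
t1.27 go [-0.61 -6.82 -6.33] [ 0.  -0.6 -0.1] | rows>=2.2 pos [0.614  0.2315 0.1806] F [-0.1 -0.9 -0.3] q [ 24.  48.  45. -40. 108.  24.] grip 0.0857 0.0
```

View pics/g1.png

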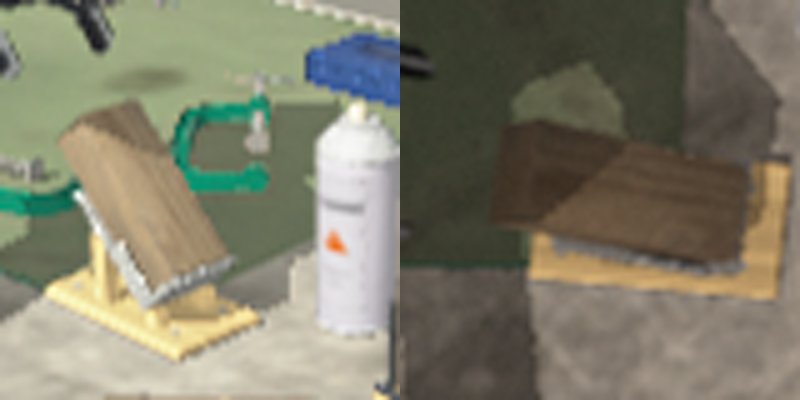

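The picture shows the open fingers at scene crop (8,68) and (100,45), in line with the block's upper end at (100,110) and about 45 mm short of it. I go in now.

```bash
python3 -m handwheel '-0.2 -1.7 -1.6 0 -0.6 0 1; -0.3 -3.4 -3.2 0 -0.6 0 1; -0.5 -5.1 -4.7 0 -0.6 0 1; -0.6 -6.8 -6.3 0 -0.6 0 1; -0.6 -6.8 -6.3 0 -0.6 0 1; -0.6 -6.8 -6.3 0 -0.6 0 1'
python3 - <<'E'
from h import *
plan(restP(0,101,22.5),restR(U))
from rig import get_image
a=[get_image(n)["color"][:,:,::-1] for n in("scene","top")]
c=np.zeros((400,800,3),np.uint8)
c[:,:400]=cv2.resize(a[0][125:205,180:260],(400,400),interpolation=cv2.INTER_CUBIC);c[:,400:]=cv2.resize(a[1][150:230,140:220],(400,400),interpolation=cv2.INTER_CUBIC)
cv2.imwrite("pics/g2.png",c)
E
```

```text
time_s: 1.87
position: [0.606, 0.1669, 0.1241]
tool_rot: [[0.067, 0.996, -0.056], [0.707, -0.087, -0.702], [-0.705, 0.007, -0.71]]
ft_force: [0.2, 0.4, -0.2]
grip_width: 0.0851
gripper_force: 0.0
t1.87 go [ 0.19 -0.36 -0.68] [-0.2  0.4 -0.3] | rows>=0.2 pos [0.606  0.1669 0.1241] F [ 0.2  0.4 -0.2] q [ 20.  47.  59. -40.  95.  29.] grip 0.0851 0.0
```

View pics/g2.png

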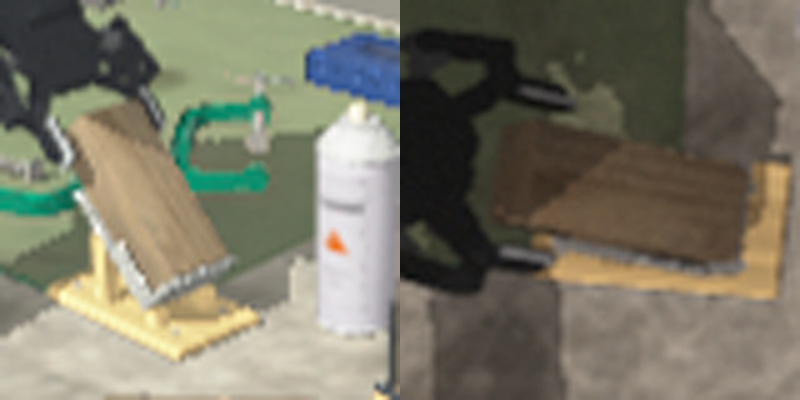

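The fingers straddle the upper end evenly. I go the remaining 7 mm and close.

```bash
python3 -m handwheel '0.2 -0.4 -0.7 -0.2 0.4 -0.3 1; 0.2 -0.4 -0.7 -0.2 0.4 -0.3 0.8; 0.2 -0.4 -0.7 -0.2 0.4 -0.3 0.3; 0.2 -0.4 -0.7 -0.2 0.4 -0.3 0.3; 0.2 -0.4 -0.7 -0.2 0.4 -0.3 0.3; 0.2 -0.4 -0.7 -0.2 0.4 -0.3 0.3; 0.2 -0.4 -0.7 -0.2 0.4 -0.3 0.3; 0.2 -0.4 -0.7 -0.2 0.4 -0.3 0.3' 60;  python3 -c "
from h import *
plan(restP(0,101,22.5),restR(U))"
```

```text
time_s: 2.63
position: [0.6085, 0.1625, 0.1154]
tool_rot: [[0.065, 0.996, -0.066], [0.703, -0.093, -0.705], [-0.708, -0.001, -0.706]]
ft_force: [-1.6, 4.8, 2.1]
grip_width: 0.0596
gripper_force: 62.5
t2.63 go [-0.06  0.08  0.19] [ 0. -0.  0.] | rows>=0.1 pos [0.6085 0.1625 0.1154] F [-1.6  4.8  2.1] q [ 19.  47.  59. -40.  95.  29.] grip 0.0596 62.5
```

```bash
python3 -m handwheel '0 0 1 0 0 0 0.3; 0 0 2.5 0 0 0 0.3; 0 0 4.5 0 0 0 0.3; 0 0 7 0 0 0 0.3; -1 -1 9.5 0 0 0 0.3; -2 -2.5 12 3 0 0 0.3; -3 -4.5 14 7 0 0 0.3; -4 -6.5 16 12 0 0 0.3' 60;  python3 -c "
from h import *
P=W(J['rack'],(0,-30,300))[0];R=downR(J['rack'][2])
plan([.53,0,.31],R);plan(P,R)"
```

```text
time_s: 3.3
position: [0.5679, 0.097, 0.2773]
tool_rot: [[0.065, 0.996, -0.064], [0.837, -0.089, -0.54], [-0.544, -0.019, -0.839]]
ft_force: [1.3, -0.1, -2.6]
grip_width: 0.0593
gripper_force: 62.4
t3.30 go [-3.79 -9.7   3.27] [32.5 -5.4 -5.1] | rows>=4.7 pos [0.5679 0.097  0.2773] F [ 1.3 -0.1 -2.6] q [ 11.  30.  60. -32. 100.  13.] grip 0.0593 62.4
t3.30 go [  4.28 -35.25   2.27] [32.5 -5.4 -5.1] | rows>=8.5 pos [0.5679 0.097  0.2773] F [ 1.3 -0.1 -2.6] q [ 11.  30.  60. -32. 100.  13.] grip 0.0593 62.4
```

```bash
python3 -m handwheel '-1 -2 1 5 -0.7 -0.7 0.3; -2 -4.5 2 10 -1.5 -1.5 0.3; -3 -7 3 15 -2.4 -2.3 0.3; -3.8 -9.7 3.3 20 -3.3 -3.1 0.3; -3.8 -12.7 3.3 25 -4.1 -3.9 0.3; -3.8 -15.7 3.3 29 -4.8 -4.5 0.3; -3.5 -18.7 3.3 32.5 -5.4 -5.1 0.3; -3 -22 3.3 32.5 -5.4 -5.1 0.3' 60;  python3 -c "
from h import *
P=W(J['rack'],(0,-30,300))[0];R=downR(J['rack'][2])
plan(P,R)"
```

```text
time_s: 3.97
position: [0.5374, -0.1258, 0.3102]
tool_rot: [[0.178, 0.984, -0.0], [0.984, -0.178, -0.002], [-0.002, 0.0, -1.0]]
ft_force: [1.2, 0.8, -2.1]
grip_width: 0.0591
gripper_force: 62.5
t3.97 go [  7.34 -12.97  -1.02] [ 0.1 -0.   0.2] | rows>=3.6 pos [ 0.5374 -0.1258  0.3102] F [ 1.2  0.8 -2.1] q [-25.  20.  65.  -0.  96. -15.] grip 0.0591 62.5
```

```bash
python3 -m handwheel '1.8 -3.2 -0.3 0 0 0 0.3; 3.6 -6.5 -0.6 0 0 0 0.3; 5.4 -9.8 -1 0 0 0 0.3; 7.3 -13 -1 0 0 0.2 0.3; 7.3 -13 -1 0 0 0.2 0.3; 7.3 -13 -4 0 0 0.2 0.3; 7.3 -13 -8 0 0 0.2 0.3; 7.3 -13 -8 0 0 0.2 0.3' 60;  python3 - <<'E'
from h import *
P=W(J['rack'],(0,-30,113))[0];R=downR(J['rack'][2])
plan(P,R)
from rig import get_image,status
s=status.observe();
a={n:np.ascontiguousarray(cv2.resize(get_image(n)["color"][:,:,::-1][y:y+h,x:x+w],None,fx=5,fy=5,interpolation=cv2.INTER_CUBIC)) for n,x,y,w,h in(("scene",245,120,80,120),("top",265,140,80,80))}
off={"scene":(245,120),"top":(265,140)}
pb=(s["position"][0],s["position"][1],J["rack"][2])
for n in a:
    L=[(J["rack"],b,(255,0,0)) for b in boxlines((-25,-50,14),(25,-10,14))+boxlines((-30,-60,12),(30,-60,85))+boxlines((-30,0,12),(30,0,85))]
    z=(s["position"][2]-.099)*1000;L+=[(pb,b,(0,0,255)) for b in boxlines((-30,-22.5,z),(30,22.5,z+150))]
    for p,b,c in L:
        q=((proj(n,W(p,b))-off[n]+.5)*5-.5).round().astype(int);cv2.line(a[n],tuple(map(int,q[0])),tuple(map(int,q[1])),c,1,cv2.LINE_AA)
c=np.zeros((600,800,3),np.uint8);c[:,:400]=a["scene"];c[:400,400:]=a["top"];cv2.imwrite("pics/p1.png",c)
E
```

```text
time_s: 4.63
position: [0.6085, -0.2518, 0.2211]
tool_rot: [[0.172, 0.985, -0.015], [0.985, -0.172, 0.004], [0.001, -0.016, -1.0]]
ft_force: [-0.6, 0.8, -4.8]
grip_width: 0.0595
gripper_force: 63.5
t4.63 go [  0.22  -0.38 -10.81] [-0.2 -0.9 -0.1] | rows>=2.6 pos [ 0.6085 -0.2518  0.2211] F [-0.6  0.8 -4.8] q [-33.  34.  55.  -0.  92. -23.] grip 0.0595 63.5
```

View pics/p1.png

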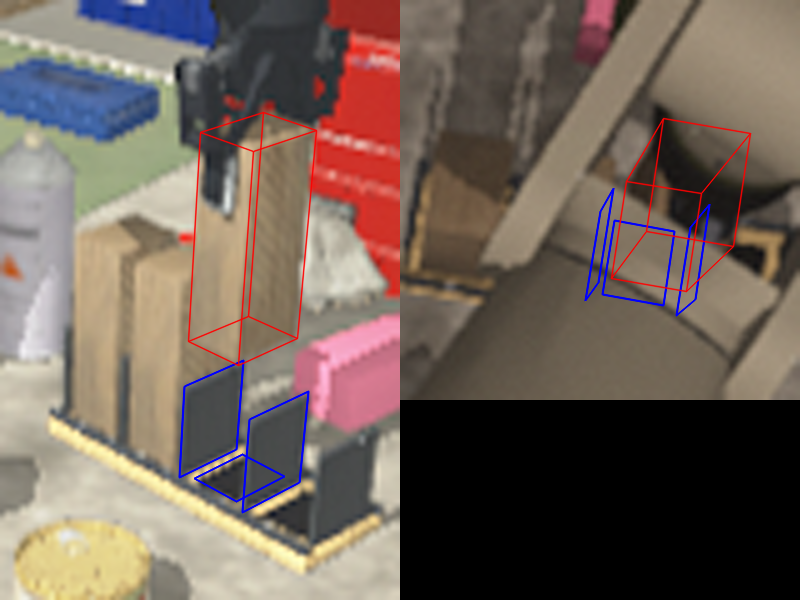

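The picture shows the held block at scene crop (200–315, 130–360), upright and matching its model, over the bay drawn in blue at (185–305, 365–510). I correct the last few millimetres and go down.

```bash
python3 -m handwheel '0.2 -0.4 0 -0.2 -0.9 -0.1 0.3; 0.2 -0.4 0 -0.2 -0.9 -0.1 0.3; 0.2 -0.4 -1.5 -0.2 -0.9 -0.1 0.3; 0.2 -0.4 -3 -0.2 -0.9 -0.1 0.3; 0.2 -0.4 -3 -0.2 -0.9 -0.1 0.3; 0.2 -0.4 -3 -0.2 -0.9 -0.1 0.3' 60;  python3 - <<'E'
from h import *
P=W(J['rack'],(0,-30,113))[0];R=downR(J['rack'][2])
plan(P,R)
E
```

```text
time_s: 5.23
position: [0.6139, -0.2572, 0.1997]
tool_rot: [[0.174, 0.985, 0.014], [0.985, -0.174, -0.008], [-0.005, 0.015, -1.0]]
ft_force: [-1.0, 0.5, -2.2]
grip_width: 0.0595
gripper_force: 63.7
t5.23 go [-0.31  0.16 -8.67] [0.4 0.8 0. ] | rows>=2.1 pos [ 0.6139 -0.2572  0.1997] F [-1.   0.5 -2.2] q [-33.  34.  58.   0.  87. -23.] grip 0.0595 63.7
```

```bash
python3 -m handwheel '0 0 0 0 0 0 0.3; 0 0 0 0 0 0 0.3; 0 0 0 0 0 0 0.3; 0 0 0 0 0 0 0.3' 60;  python3 - <<'E'
from h import *
P=W(J['rack'],(0,-30,113))[0];R=downR(J['rack'][2])
plan(P,R)
E
```

```text
time_s: 5.57
position: [0.6138, -0.257, 0.1991]
tool_rot: [[0.174, 0.985, 0.014], [0.985, -0.174, -0.008], [-0.005, 0.015, -1.0]]
ft_force: [0.9, 0.4, -2.8]
grip_width: 0.0596
gripper_force: 63.7
t5.57 go [-0.31  0.15 -8.61] [0.4 0.8 0. ] | rows>=2.1 pos [ 0.6138 -0.257   0.1991] F [ 0.9  0.4 -2.8] q [-33.  34.  58.   0.  87. -23.] grip 0.0596 63.7
```

```bash
python3 -m handwheel '-0.3 0.15 0 0.4 0.8 0 0.3; -0.3 0.15 -1.5 0.4 0.8 0 0.3; -0.3 0.15 -3.2 0.4 0.8 0 0.3; -0.3 0.15 -5 0.4 0.8 0 0.3; -0.3 0.15 -6.5 0.4 0.8 0 0.3; -0.3 0.15 -7.3 0.4 0.8 0 0.3;  -0.3 0.15 -7.5 0.4 0.8 0 0.3; -0.3 0.15 -7.5 0.4 0.8 0 0.3' 60;  python3 - <<'E'
from h import *
P=W(J['rack'],(0,-30,113))[0];R=downR(J['rack'][2])
plan(P,R)
E
```

```text
time_s: 6.23
position: [0.6106, -0.2554, 0.1234]
tool_rot: [[0.174, 0.985, -0.001], [0.985, -0.174, 0.0], [0.0, -0.001, -1.0]]
ft_force: [0.1, 0.3, -2.4]
grip_width: 0.0594
gripper_force: 63.9
t6.23 go [ 0.01 -0.01 -1.04] [-0.  -0.1  0. ] | rows>=0.2 pos [ 0.6106 -0.2554  0.1234] F [ 0.1  0.3 -2.4] q [-33.  38.  64.  -0.  78. -23.] grip 0.0594 63.9
```

Free of contact. I lower it slowly in 2 mm steps.

```bash
python3 -m handwheel '0 0 -0.3 0 0 0 0.3; 0 0 -0.5 0 0 0 0.3; 0 0 -0.7 0 0 0 0.3; 0 0 -0.7 0 0 0 0.3; 0 0 -0.7 0 0 0 0.3' 60|grep -v rot; python3 -m handwheel '0 0 -0.1 0 0 0 0.3; 0 0 -0.2 0 0 0 0.3; 0 0 -0.2 0 0 0 0.3'|grep -v rot
```

```text
time_s: 6.65
position: [0.6106, -0.2554, 0.1165]
ft_force: [0.6, 0.1, -3.0]
grip_width: 0.0596
gripper_force: 63.9
time_s: 6.9
position: [0.6105, -0.2554, 0.1141]
ft_force: [0.0, 0.3, -3.1]
grip_width: 0.0593
gripper_force: 63.9
```

```bash
for i in 1; do python3 -m handwheel '0 0 -0.1 0 0 0 0.3; 0 0 -0.15 0 0 0 0.3; 0 0 -0.15 0 0 0 0.3' 60|grep 'pos\|ft'; done; python3 -m handwheel '0 0 -0.1 0 0 0 0.3; 0 0 -0.15 0 0 0 0.3; 0 0 -0.15 0 0 0 0.3'|grep 'pos\|ft'; python3 -c "
from rig import status;print(status.observe()['ft_force'])"
```

```text
position: [0.6106, -0.2554, 0.1127]
ft_force: [0.5, 0.0, -1.9]
position: [0.6107, -0.2554, 0.1118]
ft_force: [-2.2, 1.6, 1.8]
[-2.16239527  1.62899583  1.7755322 ]
```

Contact at z = 0.112, just as expected. I release and rise.

```bash
python3 -m handwheel '0 0 0 0 0 0 0.75; 0 0 0 0 0 0 0.85; 0 0 0 0 0 0 1; 0 0 0 0 0 0 1; 0 0 0 0 0 0 1; 0 0 0 0 0 0 1'|grep -v rot;  python3 -m handwheel '0 0 1 0 0 0 1; 0 0 2 0 0 0 1; 0 0 4 0 0 0 1; 0 0 7 0 0 0 1; 0 0 10 0 0 0 1; -2 1 13 0 0 0 1; -5 3 14 0 0 0 1; -8 6 14 0 0 0 1'|grep -v rot
python3 - <<'E'
from h import *
p=J["lying"];a=p[2]
c=np.array([p[0],p[1]]);print("lying",c,np.degrees(a))
# upper end direction = -y_block ; TCP at z=.009 at centre
for aa in(a,a+np.pi):print((np.degrees(aa)));plan([*c,.11],downR(aa))
E
```

```text
time_s: 7.9
position: [0.6106, -0.2554, 0.1113]
ft_force: [-0.2, -0.9, 0.5]
grip_width: 0.085
gripper_force: 0.0
time_s: 8.57
position: [0.5311, -0.1971, 0.2551]
ft_force: [0.7, 0.2, -0.1]
grip_width: 0.0854
gripper_force: 0.0
lying [ 0.4493141  -0.06527141] -142.68503106856883
-142.68503106856883
t8.57 go [ -8.18  13.19 -14.51] [ 5.000e-01 -1.000e-01 -1.326e+02] | rows>=18.5 pos [ 0.5311 -0.1971  0.2551] F [ 0.7  0.2 -0.1] q [-32.  22.  69.  -0.  88. -22.] grip 0.0854 0.0
37.31496893143116
t8.57 go [ -8.18  13.19 -14.51] [ 0.1  0.4 47.4] | rows>=6.6 pos [ 0.5311 -0.1971  0.2551] F [ 0.7  0.2 -0.1] q [-32.  22.  69.  -0.  88. -22.] grip 0.0854 0.0
```

```bash
python3 -m handwheel '-1.2 1.9 -1.5 0 0.1 6.8 1; -2.4 3.8 -3 0 0.1 13.5 1; -3.5 5.7 -5 0 0.2 20 1; -4.7 7.6 -7 0 0.2 27 1; -6 9.5 -9 0 0.3 33.8 1; -7.1 11.4 -11 0 0.3 40.5 1; -8.2 13.2 -12.5 0.1 0.4 47.4 1; -8.2 13.2 -14 0.1 0.4 47.4 1'|grep pos; python3 -m handwheel '0 0 0 0 0 0 1;0 0 0 0 0 0 1;0 0 0 0 0 0 1'|grep ft;python3 - <<'E'
from h import *
p=J["lying"];plan([*p[:2],.010],downR(p[2]+np.pi))
from rig import get_image
a={n:get_image(n)["color"][:,:,::-1] for n in("scene","top")}
c=np.zeros((480,800,3),np.uint8)
c[:,:400]=cv2.resize(a["scene"][150:246,190:270],(400,480),interpolation=cv2.INTER_CUBIC)
t=np.ascontiguousarray(cv2.resize(a["scene"][120:216,240:320],(400,480),interpolation=cv2.INTER_CUBIC))
for b in boxlines((-30,-52.5,14),(30,-7.5,164)):
    q=((proj("scene",W(J["rack"],b))-(240,120)+.5)*5-.5).round().astype(int);cv2.line(t,tuple(map(int,q[0])),tuple(map(int,q[1])),(0,0,255),1,cv2.LINE_AA)
c[:,400:]=t;cv2.imwrite("pics/p2.png",c)
E
```

```text
position: [0.4474, -0.0614, 0.1117]
ft_force: [1.1, 0.6, 0.8]
t9.48 go [ -0.09  -0.06 -10.26] [ 0.1 -0.3 -0. ] | rows>=2.5 pos [ 0.4502 -0.0646  0.1126] F [1.1 0.6 0.8] q [-23.  20.  99.  -0.  60. -60.] grip 0.085 0.0
```

View pics/p2.png

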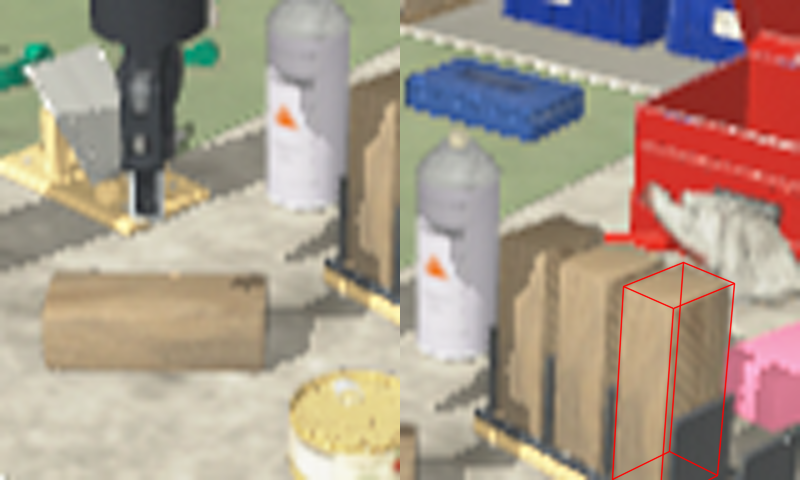

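The picture shows the first block at right crop (620–735, 265–480), standing upright on its drawn model. The gripper is over the lying block at left crop (157,320), and the rest is empty. That was picture 10, so from here on I measure by numbers alone.

```bash
python3 -m handwheel '-0.1 0 -3 0 -0.3 0 1; -0.1 0 -6 0 -0.3 0 1; -0.1 0 -8.5 0 -0.3 0 1; -0.1 0 -10.2 0 -0.3 0 1; -0.1 0 -10.2 0 -0.3 0 1; -0.1 0 -10.2 0 -0.3 0 1'|grep 'pos\|ft'; python3 -m handwheel '0 0 0 0 0 0 0.3; 0 0 0 0 0 0 0.3; 0 0 0 0 0 0 0.3; 0 0 0 0 0 0 0.3; 0 0 0 0 0 0 0.3' 60; python3 -c "
from h import *
p=J['lying'];plan([*p[:2],.010],downR(p[2]+np.pi))"
```

```text
position: [0.4485, -0.0643, 0.0096]
ft_force: [0.1, -0.3, 1.0]
time_s: 10.5
position: [0.4488, -0.0643, 0.0109]
tool_rot: [[-0.607, 0.794, 0.0], [0.794, 0.607, -0.003], [-0.003, -0.001, -1.0]]
ft_force: [-1.3, 0.1, 7.5]
grip_width: 0.0593
gripper_force: 64.7
t10.50 go [ 0.05 -0.1  -0.09] [ 0.2  0.  -0.1] | rows>=0.0 pos [ 0.4488 -0.0643  0.0109] F [-1.3  0.1  7.5] q [-23.  30. 106.  -0.  43. -60.] grip 0.0593 64.7
```

```bash
python3 -m handwheel '0 0 1 0 0 0 0.3; 0 0 3 0 0 0 0.3; -1 -1 6 0 0 0 0.3; -2 -2 10 0 0 0 0.3; -3 -3 14 0 0 0 0.3; -3 -3 16 0 0 0 0.3; -3 -3 16 0 0 0 0.3; -3 -3 16 0 0 0 0.3' 60|grep 'pos\|ft\|grip'
python3 - <<'E'
from h import *
from rig import get_image
for n in("top","scene"):
    im=get_image(n)["color"];cv2.imwrite(f"raw_{n}1.png",im[:,:,::-1]);f=im.astype(np.float32)
    for u in(60,75,90):
        xs=np.arange(-54,55,3);q=np.array([proj(n,restP(x,u,0))[0] for x in xs]).astype(np.float32)
        v=cv2.remap(f,q[None,:,0],q[None,:,1],cv2.INTER_LINEAR)[0]
        print(n,u,"px/mm %.2f"%(np.linalg.norm(q[-1]-q[0])/108));print(" g",v.mean(1).astype(int).tolist());print(" rb",(v[:,0]-v[:,2]).astype(int).tolist())
    us=np.arange(-20,126,4);q=np.array([proj(n,restP(0,u,0))[0] for u in us]).astype(np.float32)
    v=cv2.remap(f,q[None,:,0],q[None,:,1],cv2.INTER_LINEAR)[0];print(n,"along u -20..124/4",v.mean(1).astype(int).tolist(),(v[:,0]-v[:,2]).astype(int).tolist())
E
```

```text
position: [0.4182, -0.094, 0.1703]
ft_force: [-0.5, -0.4, -2.2]
grip_width: 0.0591
gripper_force: 65.8
top 60 px/mm 0.32
 g [124, 137, 148, 147, 135, 117, 106, 103, 102, 101, 101, 101, 102, 102, 101, 99, 100, 99, 98, 98, 100, 100, 100, 101, 101, 99, 98, 97, 99, 97, 81, 60, 57, 59, 58, 57, 57]
 rb [29, 65, 84, 86, 81, 58, 27, 11, 9, 9, 9, 9, 10, 10, 10, 10, 10, 10, 9, 10, 10, 11, 11, 10, 10, 10, 9, 8, 8, 9, 11, 14, 14, 14, 14, 13, 12]
top 75 px/mm 0.32
 g [141, 157, 154, 144, 137, 128, 116, 105, 101, 100, 100, 101, 101, 100, 101, 98, 99, 97, 97, 98, 99, 100, 99, 100, 99, 98, 97, 96, 97, 96, 86, 79, 82, 83, 81, 83, 86]
 rb [52, 85, 90, 85, 83, 67, 32, 10, 9, 9, 9, 9, 8, 8, 11, 10, 10, 10, 8, 10, 8, 9, 10, 9, 9, 9, 8, 9, 9, 9, 12, 18, 22, 21, 20, 20, 20]
top 90 px/mm 0.32
 g [141, 150, 147, 142, 137, 127, 113, 102, 101, 99, 100, 101, 101, 101, 99, 98, 98, 97, 97, 98, 100, 100, 100, 99, 97, 96, 96, 95, 96, 95, 91, 84, 81, 82, 84, 83, 83]
 rb [64, 86, 86, 84, 82, 69, 32, 8, 9, 10, 8, 8, 8, 9, 8, 10, 10, 10, 8, 9, 9, 10, 11, 10, 9, 9, 10, 9, 9, 9, 12, 18, 23, 21, 21, 22, 20]
top along u -2
[... 976 characters left out ...]
-5, -4]
scene 90 px/mm 0.20
 g [140, 135, 133, 141, 159, 186, 203, 201, 198, 197, 198, 197, 196, 195, 193, 191, 189, 190, 192, 194, 195, 194, 193, 193, 191, 190, 189, 191, 202, 193, 165, 152, 135, 87, 57, 60, 69]
 rb [21, 21, 24, 23, 22, 15, 11, 9, 8, 8, 8, 8, 8, 9, 10, 10, 9, 9, 9, 9, 9, 8, 9, 9, 9, 8, 9, 8, 8, 12, 20, 24, 22, 2, -9, -8, -6]
scene along u -20..124/4 [146, 146, 166, 186, 191, 184, 179, 166, 163, 162, 161, 164, 168, 177, 180, 176, 171, 162, 152, 149, 151, 153, 158, 169, 184, 192, 192, 192, 191, 192, 191, 181, 161, 151, 152, 153, 152] [53, 54, 36, 17, 11, 19, 30, 44, 50, 54, 56, 56, 57, 61, 64, 65, 64, 63, 60, 59, 59, 56, 45, 31, 16, 7, 9, 9, 9, 10, 10, 13, 21, 25, 26, 26, 26]
```

```bash
python3 -c "
from h import *
plan(restP(0,90,90),restR(N))"; python3 -m handwheel '0 0 0 0 0 0 0.3;0 0 0 0 0 0 0.3' 60|grep pos;  python3 -c "
from h import *
plan(restP(0,90,90),restR(N))"
```

```text
t11.27 go [18.52 20.15 -1.11] [ 44.2  12.5 -40.5] | rows>=8.6 pos [ 0.4175 -0.0934  0.1684] F [-1.2  0.7 -1.6] q [-28.  14.  98.  -0.  68. -66.] grip 0.0593 65.8
position: [0.4178, -0.0935, 0.1682]
t11.43 go [18.5  20.16 -1.09] [ 44.1  12.5 -40.6] | rows>=8.6 pos [ 0.4178 -0.0935  0.1682] F [-0.6 -0.6 -1.9] q [-28.  14.  98.  -0.  68. -66.] grip 0.0589 65.8
```

```bash
python3 -m handwheel '1 1 3 5 1.4 -4.6 0.3; 3 3 6 10 2.8 -9.2 0.3; 5 5 8.5 15 4.2 -13.8 0.3; 7.5 8 10 20 5.7 -18.4 0.3; 10 11 10 25 7.1 -23 0.3; 12.5 14 10 30 8.5 -27.6 0.3; 15 17 10 35 9.9 -32.2 0.3; 17 19 9.5 40 11.3 -36.8 0.3' 60|grep 'pos\|ft\|grip';python3 -m handwheel '1 0.6 -1 2 0.6 -1.9 0.3; 1.5 1.1 -2 4.1 1.2 -3.8 0.3;1.5 1.1 -2 4.1 1.2 -3.8 0.3;1.5 1.1 -2 4.1 1.2 -3.8 0.3;1.5 1.1 -2 4.1 1.2 -3.8 0.3' |grep 'pos\|ft\|grip'; python3 -c "
from h import *
plan(restP(0,90,70),restR(N))"
```

```text
position: [0.5899, 0.0984, 0.264]
ft_force: [0.5, -0.4, -2.3]
grip_width: 0.0593
gripper_force: 66.0
position: [0.6031, 0.1068, 0.2446]
ft_force: [0.7, 0.0, -2.1]
grip_width: 0.0589
gripper_force: 65.9
t12.52 go [  0.1    1.53 -10.15] [0.3 0.  0. ] | rows>=2.5 pos [0.6031 0.1068 0.2446] F [ 0.7  0.  -2.1] q [-19.  29.  73.  43.  91. -18.] grip 0.0589 65.9
```

```bash
python3 -m handwheel '0.1 0.5 -3 0.3 0 0 0.3; 0.1 1 -6.5 0.3 0 0 0.3; 0.1 1.5 -10 0.3 0 0 0.3; 0.1 2.8 -11.4 0.3 0 0 0.3; 0.1 4.2 -12.8 0.3 0 0 0.3; 0.1 5 -13.6 0.3 0 0 0.3;0.1 5 -13.6 0.3 0 0 0.3;0.1 5 -13.6 0.3 0 0 0.3' 60|grep 'pos\|ft\|grip'; python3 -c "
from h import *
plan(restP(0,90,12),restR(N))"
```

```text
position: [0.6045, 0.157, 0.1093]
ft_force: [-0.9, -0.1, -0.8]
grip_width: 0.0595
gripper_force: 65.9
t13.18 go [ 0.34  0.6  -0.71] [-0.1  0.1  0. ] | rows>=0.2 pos [0.6045 0.157  0.1093] F [-0.9 -0.1 -0.8] q [-14.  37.  83.  47.  75. -28.] grip 0.0595 65.9
```

```bash
python3 -m handwheel '0.34 0 0 -0.1 0.1 0 0.3; 0.34 0.2 -0.2 -0.1 0.1 0 0.3; 0.34 0.4 -0.45 -0.1 0.1 0 0.3; 0.34 0.55 -0.65 -0.1 0.1 0 0.3; 0.34 0.55 -0.65 -0.1 0.1 0 0.3; 0.34 0.55 -0.65 -0.1 0.1 0 0.3' 60|grep 'pos\|ft\|grip';python3 -m handwheel '0 0.05 -0.05 0 0 0 0.3; 0 0.1 -0.1 0 0 0 0.3; 0 0.1 -0.1 0 0 0 0.3; 0 0.1 -0.1 0 0 0 0.3'|grep 'pos\|ft\|grip'; python3 -c "
from h import *
plan(restP(0,90,11),restR(N))"
```

```text
position: [0.6075, 0.1626, 0.1017]
ft_force: [-0.2, 0.1, -2.2]
grip_width: 0.0593
gripper_force: 65.9
position: [0.6076, 0.1636, 0.1008]
ft_force: [0.5, 0.3, -2.1]
grip_width: 0.0593
gripper_force: 65.9
t14.02 go [0.04 0.01 0.06] [-0.  -0.1  0.1] | rows>=0.0 pos [0.6076 0.1636 0.1008] F [ 0.5  0.3 -2.1] q [-13.  38.  83.  47.  74. -28.] grip 0.0593 65.9
```

```bash
python3 -m handwheel '0 -0.35 -0.35 0 0 0 0.3; -0.05 -0.7 -0.7 0 0 0 0.3; -0.08 -0.9 -0.9 0 0 0 0.3; -0.08 -0.9 -0.9 0 0 0 0.3; -0.08 -0.9 -0.9 0 0 0 0.3' 60|grep 'pos\|ft\|grip';python3 -m handwheel '0 0.07 -0.07 0 0 0 0.3; 0 0.14 -0.14 0 0 0 0.3; 0 0.14 -0.14 0 0 0 0.3; 0 0.14 -0.14 0 0 0 0.3'|grep 'pos\|ft\|grip'; python3 -c "
from h import *
plan(restP(0,75,11),restR(N))"
```

```text
position: [0.6067, 0.1545, 0.0918]
ft_force: [-0.3, 2.8, -1.8]
grip_width: 0.0594
gripper_force: 66.0
position: [0.6069, 0.1551, 0.0912]
ft_force: [-3.9, -7.2, 8.1]
grip_width: 0.0593
gripper_force: 67.3
t14.77 go [ 0.01 -0.2  -0.04] [ 0.  -0.1  0.1] | rows>=0.0 pos [0.6069 0.1551 0.0912] F [-3.9 -7.2  8.1] q [-14.  39.  83.  47.  73. -29.] grip 0.0593 67.3
```

```bash
python3 -m handwheel '0 -0.06 0.06 0 0 0 0.3; 0 -0.15 -0.02 0 0 0 0.3; 0 -0.2 -0.08 0 0 0 0.3; 0 -0.2 -0.08 0 0 0 0.3' 60|grep 'pos\|ft\|grip';python3 -m handwheel '0 -0.07 -0.07 0 0 0 0.3; 0 -0.15 -0.15 0 0 0 0.3;0 -0.15 -0.15 0 0 0 0.3'|grep 'pos\|ft\|grip'
```

```text
position: [0.6067, 0.155, 0.0912]
ft_force: [-2.6, 4.0, 9.8]
grip_width: 0.0595
gripper_force: 66.9
position: [0.6066, 0.1549, 0.0912]
ft_force: [-5.0, 10.5, 19.0]
grip_width: 0.059
gripper_force: 67.1
```

Seated, touching both floor and stop. I relax the push, let go and back off along the normal.

```bash
python3 -m handwheel '0 0.1 0.1 0 0 0 0.3; 0 0.15 0.18 0 0 0 0.3; 0 0.15 0.18 0 0 0 0.3; 0 0.15 0.18 0 0 0 0.7; 0 0.15 0.18 0 0 0 0.85; 0 0.15 0.18 0 0 0 1; 0 0.15 0.18 0 0 0 1; 0 0.15 0.18 0 0 0 1' 60|grep 'pos\|ft\|grip';python3 -m handwheel '0 -0.7 0.7 0 0 0 1; 0.1 -1.5 1.5 0 0 0 1; 0.2 -3 3 0 0 0 1; 0.3 -5 5 0 0 0 1; 0.3 -6.5 7.5 0 0 0 1; 0 -7 11 0 0 0 1; -1 -7 14 0 0 0 1; -1 -7 14 0 0 0 1'|grep 'pos\|ft\|grip'
python3 -c "
from h import *
plan(restP(0,205,22.5),restR(U))"
```

```text
position: [0.6068, 0.1538, 0.0896]
ft_force: [-0.4, 0.2, 0.9]
grip_width: 0.0854
gripper_force: 0.0
position: [0.5974, 0.0824, 0.2365]
ft_force: [-0.2, 0.1, 0.6]
grip_width: 0.0857
gripper_force: 0.0
t16.68 go [ 1.73 15.42 -4.56] [-89.4   8.8  -0.2] | rows>=12.6 pos [0.5974 0.0824 0.2365] F [-0.2  0.1  0.6] q [-21.  29.  75.  43.  91. -21.] grip 0.0857 0.0
```

```bash
python3 -m handwheel '0 0 2.5 -7 0.7 0 1; 0 0.5 5 -14 1.4 0 1; 0 2 6.5 -21 2.1 0 1; 0.4 4 7 -28 2.8 -0.1 1; 0.8 6 7 -35 3.5 -0.1 1; 1.2 8.5 7 -42 4.2 -0.1 1; 1.6 11 7 -49 4.9 -0.1 1; 1.7 13 6.5 -56 5.5 -0.1 1'|grep 'pos\|ft'; python3 -m handwheel '0 1 0 -7 0.7 0 1; 0 2 -1 -14 1.4 0 1; 0 3 -2 -21 2.1 0 1; 0 3.5 -3.5 -28 2.8 0 1; 0 3.5 -5 -34 3.3 0 1; 0 3.5 -5 -34 3.3 0 1;0 3.5 -5 -34 3.3 0 1;0 3.5 -5 -34 3.3 0 1'|grep 'pos\|ft'
python3 - <<'E'
from h import *
plan(restP(0,205,22.5),restR(U))
from rig import get_image
for n in("top","scene"):
    f=get_image(n)["color"].astype(np.float32)
    for lab,pts,ax in(("x at u120 n45",[restP(x,120,45) for x in range(-54,55,3)],0),("x at u30 n45",[restP(x,30,45) for x in range(-54,55,3)],0),("u x0 n45 (-20..180/4)",[restP(0,u,45) for u in range(-20,181,4)],0)):
        q=np.array([proj(n,p)[0] for p in pts]).astype(np.float32);v=cv2.remap(f,q[None,:,0],q[None,:,1],cv2.INTER_LINEAR)[0]
        print(n,lab,v.mean(1).astype(int).tolist(),(v[:,0]-v[:,2]).astype(int).tolist())
E
```

```text
position: [0.6142, 0.215, 0.2974]
ft_force: [0.6, -0.9, -1.2]
position: [0.6143, 0.2481, 0.247]
ft_force: [-0.3, 0.1, 0.7]
t18.02 go [ 0.04 -1.15 -5.61] [0.2 0.1 0.6] | rows>=1.4 pos [0.6143 0.2481 0.247 ] F [-0.3  0.1  0.7] q [ 25.  47.  36. -43. 116.  19.] grip 0.0854 0.0
top x at u120 n45 [150, 145, 139, 130, 118, 101, 84, 80, 81, 82, 84, 83, 83, 81, 76, 66, 55, 49, 47, 53, 57, 56, 54, 56, 57, 53, 50, 58, 74, 82, 84, 83, 82, 81, 86, 90, 88] [88, 86, 82, 63, 28, 13, 24, 34, 38, 41, 42, 40, 40, 40, 39, 35, 28, 24, 24, 26, 27, 26, 24, 24, 25, 24, 22, 22, 22, 21, 21, 22, 21, 21, 22, 23, 23]
top x at u30 n45 [146, 157, 153, 137, 121, 102, 74, 65, 74, 73, 72, 73, 74, 72, 69, 67, 70, 72, 67, 64, 65, 67, 66, 67, 69, 67, 63, 62, 68, 74, 75, 74, 71, 68, 66, 70, 73] [47, 79, 89, 71, 35, 10, 13, 25, 32, 33, 33, 34, 35, 35, 34, 33, 34, 34, 33, 32, 32, 30, 31, 31, 32, 31, 30, 28, 24, 18, 15, 15, 14, 14, 15, 13, 16]
top u x0 n45 (-20..180/4) [142, 140, 122, 91, 89, 82, 70, 66, 67, 68, 68, 67, 67, 66, 66, 66, 64, 65, 64, 65, 67, 67, 68, 70, 71, 72, 71, 68, 67, 67, 67, 66, 64, 53, 49, 47, 48, 49, 
[... 744 characters left out ...]
5, 135, 135, 129, 121, 112, 101, 98, 98, 98, 98, 98, 98, 98, 98] [39, 45, 47, 49, 52, 55, 57, 57, 53, 51, 54, 56, 57, 55, 54, 52, 52, 52, 51, 49, 49, 49, 49, 49, 49, 47, 42, 32, 20, 14, 13, 13, 13, 13, 14, 14, 14]
scene u x0 n45 (-20..180/4) [122, 119, 114, 121, 143, 162, 129, 133, 136, 137, 135, 136, 135, 132, 131, 131, 130, 131, 130, 133, 135, 136, 138, 139, 141, 143, 141, 137, 136, 136, 137, 131, 119, 113, 104, 104, 104, 104, 105, 107, 108, 109, 118, 139, 150, 147, 143, 142, 145, 148, 149] [31, 29, 10, 4, 5, 12, 45, 51, 50, 51, 52, 52, 51, 51, 53, 52, 52, 51, 50, 50, 51, 52, 53, 54, 54, 54, 54, 52, 52, 52, 53, 51, 46, 43, 40, 39, 39, 40, 39, 39, 40, 41, 38, 31, 28, 27, 27, 27, 26, 26, 27]
```

The block is seated: its upper end reads u ≈ 149 mm and its edges x ≈ −33 to +28 mm. I take it by the upper end.

```bash
python3 -m handwheel '0 -0.4 -2 0.2 0.1 0.6 1; -0.05 -0.8 -4 0.2 0.1 0.6 1; -0.1 -1.1 -5.6 0.2 0.1 0.6 1;-0.1 -1.1 -5.6 0.2 0.1 0.6 1; -0.1 -1.1 -5.6 0.2 0.1 0.6 1; -0.1 -1.1 -5.6 0.2 0.1 0.6 1'|grep 'pos\|ft';python3 -c "
from h import *
plan(restP(-1.5,101,22.5),restR(U))"
```

```text
position: [0.6133, 0.2377, 0.1913]
ft_force: [0.1, -0.6, 0.1]
t18.62 go [-0.69 -7.43 -7.4 ] [ 0.1 -0.  -0.1] | rows>=2.5 pos [0.6133 0.2377 0.1913] F [ 0.1 -0.6  0.1] q [ 25.  48.  44. -41. 109.  23.] grip 0.085 0.0
```

```bash
python3 -m handwheel '-0.2 -1.7 -1.7 0 0 0 1; -0.3 -3.4 -3.4 0 0 0 1; -0.5 -5.2 -5.2 0 0 0 1; -0.6 -6.7 -6.7 0 0 0 1; -0.7 -7.4 -7.4 0 0 0 1; -0.7 -7.4 -7.4 0 0 0 1;-0.7 -7.4 -7.4 0 0 0 1'|grep 'pos\|ft'; python3 -m handwheel '0 0 0 0 0 0 0.8; 0 0 0 0 0 0 0.3; 0 0 0 0 0 0 0.3; 0 0 0 0 0 0 0.3;0 0 0 0 0 0 0.3;0 0 0 0 0 0 0.3' 60; python3 -c "
from h import *
plan(restP(0,101,22.5),restR(U))"
```

```text
position: [0.6064, 0.1644, 0.1164]
ft_force: [0.7, 0.4, -0.4]
time_s: 19.7
position: [0.6064, 0.1651, 0.1162]
tool_rot: [[0.062, 0.996, -0.063], [0.702, -0.089, -0.706], [-0.709, -0.0, -0.705]]
ft_force: [2.0, 5.5, 5.4]
grip_width: 0.0595
gripper_force: 64.7
t19.70 go [ 0.15 -0.18  0.12] [ 0.2 -0.  -0.2] | rows>=0.1 pos [0.6064 0.1651 0.1162] F [2.  5.5 5.4] q [ 20.  47.  59. -40.  95.  29.] grip 0.0595 64.7
```

```bash
python3 -m handwheel '0 0 1 0 0 0 0.3; 0 0 2.5 0 0 0 0.3; 0 0 4.5 0 0 0 0.3; 0 0 7 0 0 0 0.3; -1 -1 9.5 0 0 0 0.3; -2 -2.5 12 3 0 0 0.3; -3 -4.5 14 7 0 0 0.3; -4 -6.5 16 12 0 0 0.3' 60|grep 'pos\|ft\|grip'; python3 -m handwheel '-1 -2 1.5 5 -0.7 -0.7 0.3; -2 -4.5 3 10 -1.5 -1.5 0.3; -3 -7 4 15 -2.4 -2.3 0.3; -3.8 -9.7 4.5 20 -3.3 -3.1 0.3; -3.8 -12.7 4.5 25 -4.1 -3.9 0.3; -3.8 -15.7 4.5 29 -4.8 -4.5 0.3; -3.5 -18.7 4.5 32.5 -5.4 -5.1 0.3; -3 -22 4.5 32.5 -5.4 -5.1 0.3' 60|grep 'pos\|ft\|grip';python3 -m handwheel '0 -2 0 0 0 0 0.3; 0 -2 0 0 0 0 0.3;0 -2 0 0 0 0 0.3;0 -2 0 0 0 0 0.3'|grep ft; python3 -c "
from h import *
P=W(J['rack'],(0,-88,300))[0];R=downR(J['rack'][2])
plan(P,R)"
```

```text
position: [0.5649, 0.0992, 0.2766]
ft_force: [0.5, 0.5, -1.9]
grip_width: 0.0595
gripper_force: 64.8
position: [0.5345, -0.1235, 0.3215]
ft_force: [0.8, -0.3, -1.3]
grip_width: 0.0597
gripper_force: 65.2
ft_force: [0.9, 0.3, -1.5]
t21.37 go [  6.52 -17.23  -2.06] [ 0.4 -0.1 -0.2] | rows>=4.4 pos [ 0.5354 -0.1404  0.3206] F [ 0.9  0.3 -1.5] q [-27.  20.  63.  -0.  97. -17.] grip 0.0595 65.1
```

```bash
python3 -m handwheel '1 -3 0 0.4 0 -0.2 0.3; 2.5 -6.2 0 0.4 0 -0.2 0.3; 4 -9.5 0 0.4 0 -0.2 0.3; 5.5 -13 0 0.4 0 -0.2 0.3; 6.5 -16 -1 0.4 0 -0.2 0.3; 6.5 -17.2 -2 0.4 0 -0.2 0.3; 6.5 -17.2 -6 0.4 0 -0.2 0.3; 6.5 -17.2 -9.5 0.4 0 -0.2 0.3' 60|grep 'pos\|ft\|grip';python3 -m handwheel '0 0 0 0 0 0 0.3; 0 0 0 0 0 0 0.3;0 0 0 0 0 0 0.3;0 0 0 0 0 0 0.3'|grep ft
python3 - <<'E'
from h import *
P=W(J['rack'],(0,-88,114.5))[0];R=downR(J['rack'][2])
plan(P,R)
from rig import get_image,status
s=status.observe();f=get_image("scene")["color"].astype(np.float32)
# check block in hand: horizontal profile across, model edges at idx
pb=(s["position"][0],s["position"][1],J["rack"][2]);z=(s["position"][2]-.1014)*1000
for dz in(20,70):
    a=proj("scene",W(pb,(-30,20.4,z+dz)))[0];m=proj("scene",W(pb,(-30,-24.6,z+dz)))[0];b=proj("scene",W(pb,(30,-24.6,z+dz)))[0]
    xs=np.arange(int(a[0])-6,int(b[0])+8).astype(np.float32);ys=np.interp(xs,[a[0],m[0],b[0]],[a[1],m[1],b[1]]).astype(np.float32)
    v=cv2.remap(f,xs[None],ys[None],cv2.INTER_LINEAR)[0];print(a.round(1),m.round(1),b.round(1),"from",xs[0],v.mean(1).astype(int).tolist(),(v[:,0]-v[:,2]).astype(int).tolist())
q=proj("scene",W(pb,[(-30,-24.6,z+d) for d in range(-24,25,3)])).astype(np.float32)-np.float32([2,0])
v=cv2.remap(f,q[None,:,0],q[None,:,1],cv2.INTER_LINEAR)[0];print("bottom edge, -24..24/3",v.mean(1).astype(int).tolist(),(v[:,0]-v[:,2]).astype(int).tolist())
E
```

```text
position: [0.6011, -0.3124, 0.2242]
ft_force: [0.5, -0.5, -3.6]
grip_width: 0.0591
gripper_force: 66.1
ft_force: [-0.3, -0.2, -1.6]
t22.37 go [ -0.1    0.03 -11.39] [0.1 0.1 0. ] | rows>=2.7 pos [ 0.6017 -0.3129  0.2284] F [-0.3 -0.2 -1.6] q [-37.  35.  51.  -0.  93. -27.] grip 0.0594 66.1
[297.7 187.5] [308.4 192.4] [320.3 186.8] from 291.0 [165, 164, 165, 141, 132, 123, 121, 127, 138, 140, 140, 142, 137, 140, 144, 145, 155, 148, 104, 106, 106, 107, 111, 112, 109, 110, 107, 109, 107, 121, 139, 144, 171, 170, 169, 169, 169] [59, 55, 55, 53, 49, 44, 45, 43, 44, 43, 43, 45, 46, 46, 49, 50, 53, 53, 35, 37, 40, 39, 40, 39, 39, 40, 37, 37, 38, 48, 62, 64, 68, 68, 69, 67, 68]
[298.8 173.4] [309.7 178.1] [321.9 172.8] from 292.0 [124, 129, 140, 140, 138, 135, 136, 152, 148, 149, 147, 147, 148, 155, 161, 163, 163, 158, 122, 121, 128, 129, 125, 119, 113, 120, 111, 116, 110, 115, 96, 99, 99, 101, 106, 118, 112] [41, 35, 43, 45, 45, 41, 38, 51, 52, 47, 48, 47, 51, 56, 61, 63, 62, 63, 40, 41, 43, 44, 43, 42, 42, 41, 40, 39, 33, 51, 177, 167, 165, 162, 160, 154, 156]
bottom edge, -24..24/3 [86, 84, 79, 82, 85, 87, 91, 104, 129, 140, 141, 144, 146, 146, 147, 149, 150] [2, 2, 1, 6, 11, 12, 11, 18, 44, 59, 55, 52, 50, 49, 49, 51, 52]
```

The image profile matches the model to under half a pixel on both edges and at the bottom. I go down.

```bash
python3 -m handwheel '-0.1 0 -1.5 0.1 0.1 0 0.3; -0.1 0 -3.5 0.1 0.1 0 0.3; -0.1 0 -5.5 0.1 0.1 0 0.3; -0.1 0 -7.5 0.1 0.1 0 0.3; -0.1 0 -9.3 0.1 0.1 0 0.3; -0.1 0 -10.5 0.1 0.1 0 0.3;  -0.1 0 -10.8 0.1 0.1 0 0.3; -0.1 0 -10.8 0.1 0.1 0 0.3' 60|grep 'pos\|ft'; python3 -m handwheel '0 0 -0.1 0 0 0 0.3; 0 0 -0.3 0 0 0 0.3; 0 0 -0.3 0 0 0 0.3;0 0 -0.3 0 0 0 0.3'|grep 'pos\|ft';python3 -m handwheel '0 0 -0.1 0 0 0 0.3; 0 0 -0.15 0 0 0 0.3; 0 0 -0.15 0 0 0 0.3'|grep 'pos\|ft'; python3 -c "
from h import *
P=W(J['rack'],(0,-88,114.5))[0];R=downR(J['rack'][2])
plan(P,R)"
```

```text
position: [0.6, -0.3131, 0.1176]
ft_force: [0.5, 0.3, -1.3]
position: [0.5999, -0.3132, 0.1146]
ft_force: [-0.3, 0.5, -1.9]
position: [0.6, -0.3132, 0.1142]
ft_force: [-1.8, 2.3, 7.0]
t23.67 go [0.07 0.06 0.03] [-0.1 -0.2  0.1] | rows>=0.0 pos [ 0.6    -0.3132  0.1142] F [-1.8  2.3  7. ] q [-38.  40.  62.  -0.  79. -27.] grip 0.0594 67.1
```

Contact at z = 0.114 as predicted. I release, rise and check both blocks.

```bash
python3 -m handwheel '0 0 0.08 0 0 0 0.3; 0 0 0.08 0 0 0 0.75; 0 0 0.08 0 0 0 0.85; 0 0 0.08 0 0 0 1; 0 0 0.08 0 0 0 1; 0 0 0.08 0 0 0 1; 0 0 0.08 0 0 0 1'|grep -v rot;  python3 -m handwheel '0 0 1 0 0 0 1; 0 0 2 0 0 0 1; 0 0 4 0 0 0 1; 0 0 7 0 0 0 1; 0 0 10 0 0 0 1; -3 2 13 0 0 0 1; -7 5 14 0 0 0 1; -10 9 14 0 0 0 1'|grep 'pos\|ft'; python3 -m handwheel '-3 3 1 0 0 0 1; -5 6 2 0 0 0 1; -6 10 3 0 0 0 1; -6 14 4 0 0 0 1; -6 18 4 0 0 0 1; -6 22 4 0 0 0 1; -6 26 4 0 0 0 1; -6 26 4 0 0 0 1'|grep pos
python3 - <<'E'
from h import *
from rig import get_image
f=get_image("scene")["color"].astype(np.float32);cv2.imwrite("end_scene.png",f[:,:,::-1]);cv2.imwrite("end_top.png",get_image("top")["color"][:,:,::-1])
for y0,zs in((-30,(100,150)),(-90,(40,100,150))):
  for z in zs:
    a,m,b=proj("scene",W(J["rack"],[(-30,y0+22.5,z),(-30,y0-22.5,z),(30,y0-22.5,z)]))
    xs=np.arange(int(a[0])-4,int(b[0])+6).astype(np.float32);ys=np.interp(xs,[a[0],m[0],b[0]],[a[1],m[1],b[1]]).astype(np.float32)
    v=cv2.remap(f,xs[None],ys[None],cv2.INTER_LINEAR)[0];print(y0,z,"edges",a[0].round(1),m[0].round(1),b[0].round(1),"from",xs[0],v.mean(1).astype(int).tolist(),(v[:,0]-v[:,2]).astype(int).tolist())
  q=proj("scene",W(J["rack"],[(-30,y0-15,d) for d in range(146,185,3)])).astype(np.float32)
  v=cv2.remap(f,q[None,:,0],q[None,:,1],cv2.INTER_LINEAR)[0];print("top edge z146..182/3",v.mean(1).astype(int).tolist())
# changes of other things vs start
g0=cv2.imread("raw_scene0.png").astype(int);g1=f[:,:,::-1].astype(int)
for nm,(u,w) in dict(tin=(260,230),tape=(153,187),can=(251,170),blkA=(265,180),blkB=(280,190)).items():print(nm,np.abs(g0-g1)[w-6:w+7,u-6:u+7].mean().round(1))
E
```

```text
time_s: 24.25
position: [0.5997, -0.313, 0.1132]
ft_force: [-0.3, -0.0, -0.8]
grip_width: 0.0854
gripper_force: 0.0
position: [0.5128, -0.2401, 0.2554]
ft_force: [0.0, -0.2, 0.5]
position: [0.4528, 0.0261, 0.2938]
-30 100 edges 283.2 293.0 304.8 from 279.0 [167, 152, 127, 121, 131, 160, 161, 161, 163, 159, 163, 165, 165, 169, 149, 130, 121, 127, 160, 162, 161, 165, 167, 164, 167, 167, 167, 166, 167, 149, 131] [61, 53, 44, 42, 45, 59, 59, 57, 57, 55, 57, 57, 59, 61, 53, 45, 41, 44, 54, 57, 59, 61, 62, 59, 61, 59, 58, 54, 57, 55, 49]
-30 150 edges 284.0 294.0 306.0 from 279.0 [168, 172, 141, 129, 124, 147, 167, 170, 165, 168, 172, 167, 168, 169, 173, 149, 131, 114, 121, 145, 159, 155, 152, 149, 147, 152, 141, 146, 146, 144, 142, 138, 136] [56, 59, 52, 48, 47, 54, 62, 61, 59, 60, 65, 61, 58, 58, 60, 54, 49, 42, 47, 52, 60, 61, 59, 57, 56, 59, 55, 47, 54, 51, 48, 47, 47]
top edge z146..182/3 [169, 170, 171, 171, 172, 175, 175, 171, 163, 156, 153, 151, 150]
-90 40 edges 295.2 305.4 316.9 from 291.0 [152, 115, 105, 80, 93, 141, 137, 141, 144, 141, 141, 150, 149, 155, 147, 106, 105, 78, 71,
[... 400 characters left out ...]
59, 60, 56, 55, 56, 55, 54, 58, 59, 61, 48, 44, 44, 44, 44, 45, 41, 42, 37, 37, 38, 48, 71, 70, 68, 68, 68]
-90 150 edges 297.5 308.2 320.1 from 293.0 [167, 142, 132, 123, 129, 179, 169, 170, 164, 171, 170, 166, 168, 167, 174, 160, 125, 131, 118, 109, 105, 111, 118, 112, 113, 108, 118, 187, 197, 195, 195, 194, 194] [57, 53, 49, 46, 50, 65, 62, 62, 58, 61, 62, 60, 57, 57, 61, 57, 46, 50, 44, 44, 43, 43, 42, 38, 38, 30, 43, 69, 55, 57, 57, 58, 57]
top edge z146..182/3 [169, 169, 170, 172, 173, 175, 177, 173, 166, 158, 154, 151, 150]
tin 0.4
tape 10.7
can 41.0
blkA 1.2
blkB 11.7[ WARN:0@1.249] global loadsave.cpp:1063 imwrite_ Unsupported depth image for selected encoder is fallbacked to CV_8U.
```

Run:
```python
import cv2,numpy as np
for n in("scene","top"):
    for t in("raw_%s0.png"%n,"end_%s.png"%n):
        h=cv2.cvtColor(cv2.imread(t),cv2.COLOR_BGR2HSV);m=((h[...,0]<14)&(h[...,1]>190)&(h[...,2]>90)).astype(np.uint8)
        b=(slice(170,205),slice(140,165)) if n=="scene" else (slice(230,270),slice(130,170))
        y,x=np.nonzero(m[b]);print(t,"tape",len(x),x.mean().round(1),y.mean().round(1))
a=cv2.imread("raw_scene0.png");e=cv2.imread("end_scene.png")
for nm,(x,y,w,h) in dict(can=(240,142,22,52),ab=(255,160,28,45)).items():
    ga,ge=[cv2.Canny(i,60,150).astype(np.float32)[y-4:y+h+4,x-4:x+w+4] for i in(a,e)]
    r=cv2.matchTemplate(cv2.GaussianBlur(ge,(3,3),0),cv2.GaussianBlur(ga,(3,3),0)[4:-4,4:-4],cv2.TM_CCOEFF_NORMED);print(nm,"best shift",np.array(np.unravel_index(r.argmax(),r.shape))-4,r.max().round(2))
from rig import status;s=status.observe();print(s["time_s"],s["ft_force"],np.abs(s["qvel"]).max())
```

```text
raw_scene0.png tape 60 14.1 14.3
end_scene.png tape 18 16.3 18.4
raw_top0.png tape 248 17.8 21.7
end_top.png tape 89 12.1 17.6
can best shift [0 0] 0.65
ab best shift [0 0] 0.85
25.6833 [-0.31125875 -0.90059589 -0.3121018 ] 3.277490565420063
```

```bash
python3 -m handwheel '0 -2 2 0 0 0 1; 0 -5 4 0 0 0 1; 0 -9 6 0 0 0 1; 0 -13 8 0 0 0 1; 0 -13 8 0 0 0 1; 0 -13 8 0 0 0 1; 0 -13 8 0 0 0 1; 0 -13 8 0 0 0 1'|grep pos
python3 - <<'E'
import cv2,numpy as np
from rig import get_image,status
for n in("scene","top"):
    for im in(cv2.imread("raw_%s0.png"%n),get_image(n)["color"][:,:,::-1].copy()):
        h=cv2.cvtColor(im,cv2.COLOR_BGR2HSV);m=((h[...,0]<16)&(h[...,1]>165)&(h[...,2]>40)).astype(np.uint8)
        b=(slice(170,205),slice(140,165)) if n=="scene" else (slice(230,270),slice(130,170))
        y,x=np.nonzero(m[b]);print(n,"tape",len(x),x.mean().round(1),y.mean().round(1),x.min(),x.max(),y.min(),y.max())
print(np.abs(status.observe()["qvel"]).max())
E
```

```text
position: [0.4533, -0.1089, 0.3716]
scene tape 107 13.6 16.1 8 17 9 26
scene tape 70 13.6 16.0 8 17 9 26
top tape 325 19.1 20.8 7 31 10 31
top tape 326 19.0 20.7 7 32 10 31
0.209360409434109
```

The tape has not moved, and the earlier difference was only the arm's shadow. I hand the job in.

```bash
python3 -c "
from rig import env
print(env.close_job())"
```

```text
the job is handed in; nothing more can be done
None
```

Job handed in at about 26.5 s: both loose blocks stand upright in the two free rack bays, the leaning one placed first and the lying one via the rest, and my image checks showed no shift of the other blocks, tin, tape measure or can.

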